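Pin a repair fixture and hold an offset lever level over it

TASK

Drop the two brass guide pins from the wooden stand upright and fully home into the blue fixture, one in each hole. Then grip the aluminium lever at its balance point (red band) and hold it level and still 2 to 8 cm above the pin tops, hub over the pin in the wide end, eye over the pin in the narrow end, touching only the gripper. Finish while holding it there, not lowered or let go; leave the meter, wrench and grease can alone.

Things in the scene. Friction and masses are not known exactly. Their poses are not given: they have to be found in the camera images.
- pin1: brass guide pin, a plain cylinder 14 mm in diameter and 85 mm long, 100 g, foot slightly chamfered; at the start it stands upright in one hole of the wooden stand with its foot 15 mm above the bench, 60 mm of it showing. Origin: centre of its foot; z along the pin to its top. The two pins are alike and either may go in either fixture hole.
- pin2: second brass guide pin, exactly like pin1, standing in the other hole of the stand, 80 mm from the first
- stand: wooden pin stand, a block 140 x 50 x 40 mm (x, y, z), fixed to the bench, with two holes 17 mm wide and 25 mm deep on its centre line at x = -40 and +40 mm. Origin: centre of its underside.
- fixture: fixture fixed to the bench: blue block 90 x 90 x 40 mm (wide end, centred at x = -95 mm) and blue block 50 x 50 x 40 mm (narrow end, x = +95 mm), joined by a lower grey bar. Each block has an upright hole in its centre, 17 mm wide, 2 mm chamfer, 32 mm deep; a pin fully home in it ends 93 mm above the bench. Origin: midway between the holes, on the underside; x from wide to narrow end, z up
- hub_hole (a point): centre of the mouth of the hole in the fixture's wide end, 40 mm above the bench
- eye_hole (a point): centre of the mouth of the hole in the fixture's narrow end, 40 mm above the bench
- lever: cast aluminium lever, about 0.45 kg, flat on the bench: hub 52 mm and eye 36 mm in diameter, both 36 mm high, 20 mm bore, 190 mm apart; between them a bar 22 mm wide, 20 mm high, its underside 8 mm above that of the hub. Balance point on the bar, 66 mm from the hub axis, 124 mm from the eye axis: red band 14 mm long. Origin: balance point, at underside level; x from hub to eye, z up
- lever_hub (a point): centre of the hub's underside, on the hub's axis
- lever_eye (a point): centre of the eye's underside, on the eye's axis
- lever_balance (a point): the balance point, in the middle of the red band at mid-height of the bar, 18 mm above the underside of hub and eye
- meter: bystander: yellow multimeter lying on the bench, 85 x 170 x 42 mm, origin at the centre of its underside; to be left alone
- wrench: bystander: steel wrench 190 mm long, lying on the bench; to be left alone
- grease: bystander: red grease can, 64 mm in diameter and 75 mm high, origin at the centre of its underside; to be left alone
There are look-alikes about, which are no part of the job. Several things look just like the lever: the one meant starts farthest from the robot's base. There is more than one size of the stand; the one meant has the size given above.

How it is judged:
On the way, in this order (a step that is already met when the one before it is completed fails the run):
1. one guide pin stands fully home in a fixture hole and is let go, the lever still on the bench (((horizontal distance between pin1 and hub_hole below 0.007 m and z of pin1 in the frame of fixture below 0.013 m and angle between pin1's own z axis and vertical below 0.15 rad) or (horizontal distance between pin1 and eye_hole below 0.007 m and z of pin1 in the frame of fixture below 0.013 m and angle between pin1's own z axis and vertical below 0.15 rad) or (horizontal distance between pin2 and hub_hole below 0.007 m and z of pin2 in the frame of fixture below 0.013 m and angle between pin2's own z axis and vertical below 0.15 rad) or (horizontal distance between pin2 and eye_hole below 0.007 m and z of pin2 in the frame of fixture below 0.013 m and angle between pin2's own z axis and vertical below 0.15 rad)) and contact force between the fingers and pin1 below 0.3 N and contact force between the fingers and pin2 below 0.3 N and height (world z) of lever below 0.02 m), for 0.2 s.
2. both guide pins stand fully home, one in each hole, and are let go, the lever still on the bench ((((horizontal distance between pin1 and hub_hole below 0.007 m and z of pin1 in the frame of fixture below 0.013 m and angle between pin1's own z axis and vertical below 0.15 rad) and (horizontal distance between pin2 and eye_hole below 0.007 m and z of pin2 in the frame of fixture below 0.013 m and angle between pin2's own z axis and vertical below 0.15 rad)) or ((horizontal distance between pin2 and hub_hole below 0.007 m and z of pin2 in the frame of fixture below 0.013 m and angle between pin2's own z axis and vertical below 0.15 rad) and (horizontal distance between pin1 and eye_hole below 0.007 m and z of pin1 in the frame of fixture below 0.013 m and angle between pin1's own z axis and vertical below 0.15 rad))) and contact force between the fingers and pin1 below 0.3 N and contact force between the fingers and pin2 below 0.3 N and height (world z) of lever below 0.02 m), for 0.2 s.
3. the lever is lifted clear of the bench in the fingers (height (world z) of lever above 0.06 m and contact force between the fingers and lever above 2 N), for 0.1 s.
At the end, for the whole second after the job is handed in: Both pins fully home (within 5 mm), one per fixture hole, let go; the lever is held within 20 mm of its balance point, still, level within 5 degrees, 15 to 97 mm above the pin tops, hub and eye within 16 mm of straight above their holes, touching only the gripper ((((horizontal distance between pin1 and hub_hole below 0.007 m and z of pin1 in the frame of fixture below 0.013 m and angle between pin1's own z axis and vertical below 0.15 rad) and (horizontal distance between pin2 and eye_hole below 0.007 m and z of pin2 in the frame of fixture below 0.013 m and angle between pin2's own z axis and vertical below 0.15 rad)) or ((horizontal distance between pin2 and hub_hole below 0.007 m and z of pin2 in the frame of fixture below 0.013 m and angle between pin2's own z axis and vertical below 0.15 rad) and (horizontal distance between pin1 and eye_hole below 0.007 m and z of pin1 in the frame of fixture below 0.013 m and angle between pin1's own z axis and vertical below 0.15 rad))) and angle between lever's own z axis and vertical below 0.09 rad and height (world z) of lever between 0.108 and 0.19 m and horizontal distance between lever_hub and hub_hole below 0.016 m and horizontal distance between lever_eye and eye_hole below 0.016 m and distance between the grasp point and lever_balance below 0.03 m and horizontal distance between the grasp point and lever_balance below 0.02 m and contact force between the fingers and lever above 2 N and contact force between lever and pin1 below 0.1 N and contact force between lever and pin2 below 0.1 N and contact force between lever and fixture below 0.1 N and contact force between lever and stand below 0.1 N and contact force between lever and meter below 0.1 N and contact force between lever and wrench below 0.1 N and contact force between lever and grease below 0.1 N and contact force between the fingers and pin1 below 0.3 N and contact force between the fingers and pin2 below 0.3 N and linear speed of lever below 0.02 m/s and angular speed of lever below 0.15 rad/s); the arm keeps its last pose, push and grip.
It fails at once if the meter is pushed away (more than 25 mm) (distance of meter from where it was at the start of the episode above 0.025 m).
It fails at once if the wrench is pushed away (more than 25 mm) (distance of wrench from where it was at the start of the episode above 0.025 m).
It fails at once if the grease is pushed away (more than 25 mm) (distance of grease from where it was at the start of the episode above 0.025 m).
It also fails if it takes over 64 s, if anything falls off the work surface, if the arm or the gripper's body presses on something with over 40 N, if the wrist force passes 120 N, or if a joint passes its speed limit or range.

ROBOT

A 6-joint arm with a two-finger parallel gripper is mounted at the origin on the work surface. World frame = base frame: x ahead of the robot, y to its left, z up, the work surface at z = 0. Lengths are in m, angles in rad, forces in N, time in s.
With the tool pointing down it reaches from about 0.225 to 0.875 m from the base axis. Payload 3.4 kg.
Tool frame: the origin (TCP) lies between the finger pads; the fingertips stand 11 mm ahead of it and the grasp point (between the pads) lies 8 mm behind it (tips_ahead is the distance from the TCP to the fingertips, in m); z points along the fingers, x is the direction in which the jaws open and shut, and the axes are right-handed (so a half turn about z gives the same grasp; the last joint's range is limited). The gripper opens to 85 mm and grips with 20 to 120 N. Pads are 22 mm wide; open, the fingers measure 114 mm over their backs; the gripper's body (76 mm by 85 mm) begins 54 mm behind the grasp point. The pads swing forward as they close: fully open they stand 13 mm farther back than shut.
Start: joints at [0.985, 0.276, 1.505, -0, 1.361, -0.121], TCP at [0.258, 0.514, 0.216] pointing down, gripper open.
Joint ranges: [-2.89, 2.89], [-0.75, 2.08], [0.22, 2.7], [-1.18, 4.32], [0.11, 2.71], [-2.7, 2.7]. Speed limits (rad/s): [2.57, 2.57, 3.14, 3.14, 3.14, 3.14].

INTERFACE

Orientations are given as a unit quaternion [w, x, y, z].
In Python, from rig import get_state, get_image, sign_off, masks_of, tips_ahead gives the robot as it stands.
- The arm moves only by the tool play_rows, never from a script. Its argument "series" is a list of rows, each an object of numbers: "fingers": the closure, from -1 (fully open) to 1 (shut); "dx", "dy", "dz": the shift along the world's x, y, z in mm; "turn": the turn about the world's z in rad. A call has 1 to 20 rows; each row shifts and turns the pose as measured when the row begins; what a row does not reach is not made up. A row lasts 1/12 s, in which the tool goes at most 41.7 mm and 7.16 degrees, less where a joint would pass 70% of its speed; a pose out of reach is approached as far as the arm can. A call with a gripper value outside its range is refused whole. The fingers move at their own pace and stop on an object; "squeeze" is the grip in N (left out, the last holds). Time passes only in rows, so rows that do not move let the fingers close. It gives the time, the measured TCP pose, the force and the opening at its end, in the units of the state.
- get_state(): the state, without advancing time (a new reading comes with each control period).
- get_image(name): name is "scene" or "top"; returns a dict with "pixels" (480x640x3 uint8, red, green, blue), "vfov" (degrees; the focal length in pixels is half the picture's height over the tangent of half this angle, whatever the lens; pixels are square), "cx", "cy" (the principal point, pixels), "rvec" (rotation vector, rad) and "tvec" (3), from world to camera coordinates, as OpenCV has them. Camera axes: x right, y down, z forward; pixel columns grow to the right and rows downward; lengths in m; the calibration is good to about 2 mm. A picture is of the moment at which its call begins. There is no depth.
- sign_off(): hands the job in, once; it reports no verdict.
Trained networks look in a picture, given as the dict that the camera call returned (one of the last four; its "shot" number tells which), for a name from the list of things; names that differ only in an ending like _2 or _b are one class to them, and where a whole thing is asked for, a point or a joint stands for the part that bears it (a point fixed in the world has none). Each returns a list of dicts, best first, with "p" (0 to 1); they miss things now and then, are a little off and sometimes report something else, mostly with a low value. They report only what shows in the picture. A call takes as long as a camera call. They do not tell look-alikes from the thing itself.
- masks_of(picture, label): "region" (480x640 bool, what is visible of it) and "xy" ([column, row] in pixels, amid what is visible of it).
The state is a dict: "clock": time; "qpos": joint angles; "qd": joint speeds; "effort": joint torques, N m; "position": TCP position; "ee_rot": TCP orientation; "contact_force": force on the tool from outside, world axes, zero at the start; "moment": the same for the moment, N m; "width": finger opening in m.
Only numpy, scipy, OpenCV 4.12 (cv2) and the standard library are available. Lean on these libraries where they do the work, as an engineer would, in place of code of your own. Each camera call takes 0.05 s, during which the arm holds its last target. There are 200 camera calls.

## Working session

There is one attempt and no reset: what is moved stays moved. The work goes in short steps, Python scripts to look and compute and a tool call to move; the robot and the scene stay as the last step left them, time stands still between calls to the robot, and variables do not carry over. Pictures are saved under pics/ and viewed, about 8 in all and at most 12, crops included, and the job is handed in when it is done.

Besides the shell and the picture viewer there is one more tool, called by a JSON object that holds its "op" and its "data". play_rows: Moves the arm, as the interface text tells. Its arguments: {"type":"object","properties":{"series":{"type":"array"},"squeeze":{"type":"number"}},"required":["series"]}

```bash
mkdir -p pics; ls; cat > h.py <<'E'
import numpy as np, cv2
from rig import *
def cam(im):
    f=240/np.tan(np.radians(im['vfov'])/2)
    K=np.array([[f,0,im['cx']],[0,f,im['cy']],[0,0,1.]])
    R=cv2.Rodrigues(np.array(im['rvec'],float))[0]; t=np.array(im['tvec'],float).reshape(3)
    return K,R,t
def back(im,uv,z):
    K,R,t=cam(im); d=R.T@np.linalg.inv(K)@np.array([uv[0],uv[1],1.]); o=-R.T@t
    return o+d*(z-o[2])/d[2]
def proj(im,P):
    K,R,t=cam(im); P=np.atleast_2d(P); q=(K@(R@P.T+t[:,None])).T
    return q[:,:2]/q[:,2:]
def save(im,name,k=1,box=None):
    p=im['pixels'][:,:,::-1].copy()
    if box: p=p[box[1]:box[3],box[0]:box[2]]
    if k!=1: p=cv2.resize(p,None,fx=k,fy=k,interpolation=cv2.INTER_CUBIC)
    cv2.imwrite('pics/'+name,p)
E
python3 - <<'E'
from h import *
print(get_state(), tips_ahead() if callable(tips_ahead) else tips_ahead)
for n in ("top","scene"):
    im=get_image(n); save(im,n+'0.png',1.25); K,R,t=cam(im); print(n,im['vfov'],im['cx'],im['cy'],-R.T@t,R[2], [k for k in im])
    for l in ("pin1","stand","fixture","lever","meter","wrench","grease"):
        print(l,[(round(d['p'],2),np.round(d['xy']).tolist(),int(d['region'].sum()),np.round(back(im,d['xy'],0.02)[:2],3).tolist()) for d in masks_of(im,l)])
E
```

```text
pics
{'clock': 0.0, 'qpos': array([ 9.85027750e-01,  2.76579510e-01,  1.50615529e+00, -1.13681084e-06,
        1.36070606e+00, -1.20987944e-01]), 'qd': array([-0.00092166,  0.00049398,  0.00200323,  0.00025882,  0.00137575,
        0.00124084]), 'effort': array([-1.41139975e-03, -4.16771328e+01, -2.45802712e+01,  1.08637923e-04,
        1.06475534e-02,  1.21810018e-05]), 'position': array([0.25741085, 0.51352437, 0.21503975]), 'ee_rot': array([ 3.87432751e-04,  8.50948079e-01,  5.25249001e-01, -8.38966660e-04]), 'contact_force': array([-0.27357452, -0.27159278,  0.07912028]), 'moment': array([-0.03711952, -0.02351197, -0.01733859]), 'width': 0.08544383170081143} 0.011
top 57.12464428803588 317.9078326134695 239.12869548427585 [0.40588087 0.04677673 1.0926995 ] [ 0.1095929  -0.02207764 -0.99373134] ['pixels', 'vfov', 'cx', 'cy', 'rvec', 'tvec', 'shot']
pin1 [(0.47, [342.0, 215.0], 52, [0.583, -0.037]), (0.46, [413.0, 241.0], 1095, [0.516, -0.21])]
stand [(0.91, [294.0, 245.0], 526, [0.511, 0.082]), (0.61, [341.0, 230.0], 1179, [0.545, -0.035])]
fixture [(0.85, [241.0, 254.0], 2764, [0
[... 641 characters left out ...]
']
pin1 [(0.72, [263.0, 228.0], 171, [0.546, -0.076]), (0.64, [287.0, 205.0], 153, [0.451, -0.082])]
stand [(0.78, [274.0, 240.0], 1555, [0.562, -0.033]), (0.66, [330.0, 250.0], 817, [0.517, 0.085]), (0.27, [384.0, 277.0], 4173, [0.517, 0.217])]
fixture [(0.72, [383.0, 277.0], 4116, [0.518, 0.217])]
lever [(0.81, [265.0, 138.0], 850, [0.247, -0.319]), (0.6, [224.0, 199.0], 1342, [0.519, -0.221]), (0.58, [469.0, 214.0], 1106, [0.229, 0.287])]
meter [(0.62, [188.0, 294.0], 3405, [0.777, -0.075]), (0.47, [221.0, 200.0], 1455, [0.526, -0.227])]
wrench [(0.94, [485.0, 356.0], 1170, [0.576, 0.451]), (0.44, [382.0, 276.0], 4091, [0.516, 0.213])]
grease [(0.86, [278.0, 357.0], 1811, [0.784, 0.156])]
```

View pics/top0.png

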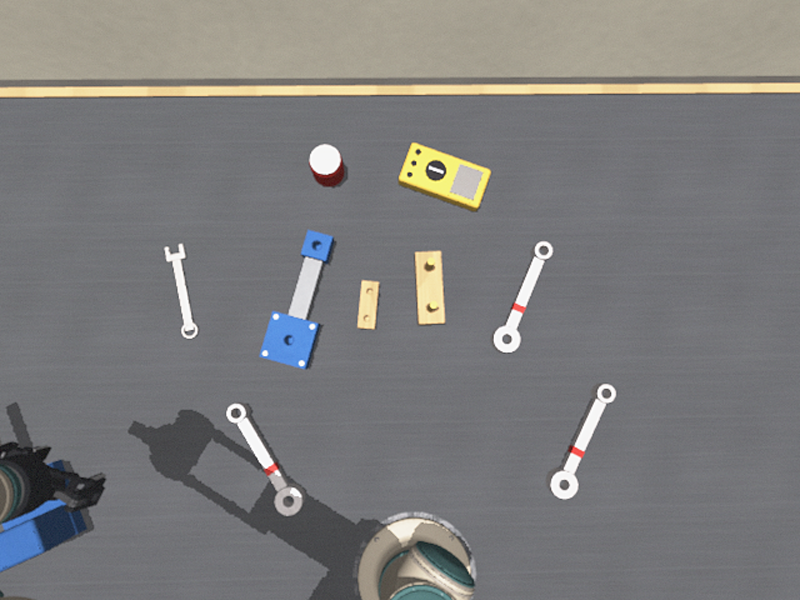

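View pics/scene0.png

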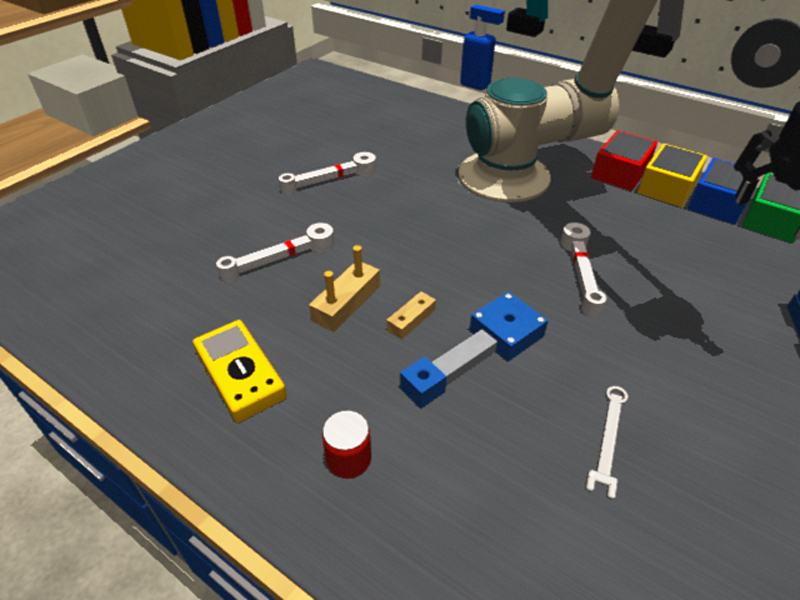

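```bash
cat > fit.py <<'E'
from h import *
from scipy.optimize import minimize
S=4
def colmask(im,fn,box):
    u0,v0,u1,v1=box
    p=cv2.resize(im['pixels'],None,fx=S,fy=S,interpolation=cv2.INTER_CUBIC).astype(int)
    m=fn(p[...,0],p[...,1],p[...,2]).astype(np.uint8); k=np.zeros_like(m); k[v0*S:v1*S,u0*S:u1*S]=1; m*=k
    m=cv2.morphologyEx(m,cv2.MORPH_OPEN,np.ones((5,5)))
    cs,_=cv2.findContours(m,cv2.RETR_EXTERNAL,cv2.CHAIN_APPROX_NONE)
    o=np.zeros_like(m); cv2.drawContours(o,[c for c in cs if cv2.contourArea(c)>60*S],-1,1,-1); return o
def blk(cx,cy,sx,sy,z0,z1):
    return np.array([[cx+a*sx/2,cy+b*sy/2,z] for a in(-1,1) for b in(-1,1) for z in(z0,z1)])
def cyl(cx,cy,r,z0,z1):
    a=np.linspace(0,2*np.pi,40)
    return np.vstack([np.c_[cx+r*np.cos(a),cy+r*np.sin(a),0*a+z] for z in(z0,z1)])
def render(im,pieces,p):
    c,s=np.cos(p[2]),np.sin(p[2]); o=np.zeros((480*S,640*S),np.uint8)
    for P in pieces:
        W=np.c_[c*P[:,0]-s*P[:,1]+p[0],s*P[:,0]+c*P[:,1]+p[1],P[:,2]]
        q=(proj(im,W)+.5)*S-.5
        h=cv2.convexHull(np.round(q*16).astype(np.int32)); cv2.fillConvexPoly(o,h,1,shift=4)
    return o
def fit(views,pieces,p0):
    def cost(p):
        c=0
        for im,m in views:
            r=render(im,pieces,p); c+=1-(r&m).sum()/max(1,(r|m).sum())
        return c/len(views)
    sx=np.array([p0+d for d in ([0,0,0],[.008,0,0],[0,.008,0],[0,0,.08])])
    r=minimize(cost,p0,method='Nelder-Mead',options=dict(initial_simplex=sx,xatol=1e-4,fatol=1e-5,maxiter=120))
    return r.x,1-r.fun
FIX=[blk(-.095,0,.09,.09,0,.04),blk(.095,0,.05,.05,0,.04)]
STD=[blk(0,0,.14,.05,0,.04),cyl(-.04,0,.007,.015,.1),cyl(.04,0,.007,.015,.1)]
LEV=[cyl(-.066,0,.026,0,.036),cyl(.124,0,.018,0,.036),blk(.029,0,.15,.022,.008,.028)]
blue=lambda r,g,b:(b>r+40)
wood=lambda r,g,b:(r>b+35)
white=lambda r,g,b:((r+g+b)>420)|(r>b+60)
E
python3 - <<'E'
from fit import *
T=get_image('top');C=get_image('scene')
np.set_printoptions(precision=4,suppress=True)
for n,P,fn,bt,bs,p0 in [("fixture",FIX,blue,(200,175,275,300),(310,225,445,330),[.49,.21,3.14+.2-.5]),
  ("stand",STD,wood,(325,195,362,265),(240,190,310,265),[.545,-.035,1.57]),
  ("lever",LEV,white,(390,185,448,288),(168,172,270,225),[.5,-.2,-.35])]:
    if n=="fixture":
        a,b=back(T,(231,271),.04),back(T,(253.5,195.5),.04); d=b-a; p0=[*((a+b)/2)[:2],np.arctan2(d[1],d[0])]
    if n=="lever":
        a,b=back(T,(405.5,271),.036),back(T,(434.5,200),.036); d=b-a; p0=[*(a+d*66/190)[:2],np.arctan2(d[1],d[0])]
    mt,ms=colmask(T,fn,bt),colmask(C,fn,bs)
    for v in ([(T,mt)],[(C,ms)],[(T,mt),(C,ms)]): print(n,np.round(p0,3),*fit(v,P,np.array(p0)))
    x=fit([(T,mt),(C,ms)],P,np.array(p0))[0]
    if n=="stand":continue
E
```

```text
fixture [ 0.539  0.204 -0.285] [ 0.5395  0.2067 -0.279 ] 0.9456683536766894
fixture [ 0.539  0.204 -0.285] [ 0.5386  0.2057 -0.2799] 0.920729665307409
fixture [ 0.539  0.204 -0.285] [ 0.5389  0.2063 -0.2823] 0.9296768419023995
stand [ 0.545 -0.035  1.57 ] [ 0.5457 -0.0396  0.0298] 0.9876065065840434
stand [ 0.545 -0.035  1.57 ] [ 0.5455 -0.039   3.1728] 0.9806321408808307
stand [ 0.545 -0.035  1.57 ] [ 0.5456 -0.0393  3.1745] 0.981524724907998
lever [ 0.503 -0.213 -0.424] [ 0.5037 -0.2144 -0.4261] 0.9040443702758417
lever [ 0.503 -0.213 -0.424] [ 0.503  -0.2129 -0.4391] 0.5026073802794475
lever [ 0.503 -0.213 -0.424] [ 0.5036 -0.2143 -0.4259] 0.7023341941334076
```

{"op": "play_rows", "data": {"series": [{"fingers": -1, "dx": 15.5, "dy": -34.6, "turn": 0.03}, {"fingers": -1, "dx": 15.5, "dy": -34.6, "turn": 0.03}, {"fingers": -1, "dx": 15.5, "dy": -34.6, "turn": 0.03}, {"fingers": -1, "dx": 15.5, "dy": -34.6, "turn": 0.03}, {"fingers": -1, "dx": 15.5, "dy": -34.6, "turn": 0.03}, {"fingers": -1, "dx": 15.5, "dy": -34.6, "turn": 0.03}, {"fingers": -1, "dx": 15.5, "dy": -34.6, "turn": 0.03}, {"fingers": -1, "dx": 15.5, "dy": -34.6, "turn": 0.03}, {"fingers": -1, "dx": 15.5, "dy": -34.6, "turn": 0.03}, {"fingers": -1, "dx": 15.5, "dy": -34.6, "turn": 0.03}, {"fingers": -1, "dx": 15.5, "dy": -34.6, "turn": 0.03}, {"fingers": -1, "dx": 15.5, "dy": -34.6, "turn": 0.03}, {"fingers": -1, "dx": 15.5, "dy": -34.6, "turn": 0.03}, {"fingers": -1, "dx": 15.5, "dy": -34.6, "turn": 0.03}, {"fingers": -1, "dx": 15.5, "dy": -34.6, "turn": 0.03}, {"fingers": -1, "dx": 15.5, "dy": -34.6, "turn": 0.03}], "squeeze": 50}}

```text
invalid input at $.series[0]: expected keys fingers, dx, dy, dz, turn
```

```bash
python3 - <<'E'
from fit import *
np.set_printoptions(precision=4,suppress=True)
T=get_image('top');C=get_image('scene')
# fixture (arm away from it): dark hole blobs, both views, mouth at z=.04
for n,im,boxes in (('top',T,((222,262,240,280),(246,187,261,204))),('scene',C,((395,243,420,265),(328,290,350,310)))):
    for (a,b,c,d) in boxes:
        p=cv2.resize(im['pixels'][b:d,a:c],None,fx=4,fy=4,interpolation=cv2.INTER_CUBIC).astype(int)
        m=(p[...,2]<110).astype(np.uint8)
        nn,l,st,ce=cv2.connectedComponentsWithStats(m); k=1+np.argmax(st[1:,4]) if nn>1 else 0
        uv=(ce[k]+.5)/4-.5+[a,b]; print(n,st[k],uv,back(im,uv,.04))
s=get_state(); print(s['position'],s['ee_rot'],s['clock'])
E
```

```text
top [ 23  26  19  29 260] [229.2356 271.2606] [0.448  0.2351 0.04  ]
top [ 17  25  24  22 280] [252.1339 194.8768] [0.6319 0.1811 0.04  ]
scene [ 35  36  32  21 505] [407.2374 253.9968] [0.4506 0.2337 0.04  ]
scene [ 25  27  36  26 725] [338.3071 299.5098] [0.6326 0.181  0.04  ]
[0.2578 0.514  0.2159] [-0.      0.8509  0.5253  0.    ] 1.0
```

{"op": "play_rows", "data": {"series": [{"fingers": -1, "dx": 15.5, "dy": -34.6, "dz": 0, "turn": 0.03}, {"fingers": -1, "dx": 15.5, "dy": -34.6, "dz": 0, "turn": 0.03}, {"fingers": -1, "dx": 15.5, "dy": -34.6, "dz": 0, "turn": 0.03}, {"fingers": -1, "dx": 15.5, "dy": -34.6, "dz": 0, "turn": 0.03}, {"fingers": -1, "dx": 15.5, "dy": -34.6, "dz": 0, "turn": 0.03}, {"fingers": -1, "dx": 15.5, "dy": -34.6, "dz": 0, "turn": 0.03}, {"fingers": -1, "dx": 15.5, "dy": -34.6, "dz": 0, "turn": 0.03}, {"fingers": -1, "dx": 15.5, "dy": -34.6, "dz": 0, "turn": 0.03}, {"fingers": -1, "dx": 15.5, "dy": -34.6, "dz": 0, "turn": 0.03}, {"fingers": -1, "dx": 15.5, "dy": -34.6, "dz": 0, "turn": 0.03}, {"fingers": -1, "dx": 15.5, "dy": -34.6, "dz": 0, "turn": 0.03}, {"fingers": -1, "dx": 15.5, "dy": -34.6, "dz": 0, "turn": 0.03}, {"fingers": -1, "dx": 15.5, "dy": -34.6, "dz": 0, "turn": 0.03}, {"fingers": -1, "dx": 15.5, "dy": -34.6, "dz": 0, "turn": 0.03}, {"fingers": -1, "dx": 15.5, "dy": -34.6, "dz": 0, "turn": 0.03}, {"fingers": -1, "dx": 15.5, "dy": -34.6, "dz": 0, "turn": 0.03}], "squeeze": 50}}

```text
clock: 2.33
position: [0.5094, -0.0576, 0.2183]
ee_rot: [-0.001, 0.688, 0.726, 0.005]
contact_force: [0.7, 0.1, 0.9]
width: 0.0856
```

{"op": "play_rows", "data": {"series": [{"fingers": -1, "dx": -4, "dy": 17, "dz": 0, "turn": -0.03}, {"fingers": -1, "dx": 0, "dy": 0, "dz": -20, "turn": 0}, {"fingers": -1, "dx": 0, "dy": 0, "dz": -20, "turn": 0}, {"fingers": -1, "dx": 0, "dy": 0, "dz": -20, "turn": 0}, {"fingers": -1, "dx": 0, "dy": 0, "dz": 0, "turn": 0}]}}

```text
clock: 2.75
position: [0.5119, -0.0543, 0.1578]
ee_rot: [0.005, 0.705, 0.709, 0.006]
contact_force: [-1.0, 1.1, -0.3]
width: 0.0858
```

```bash
python3 - <<'E'
from fit import *
s=get_state(); print(s['position'],s['ee_rot'])
E
```

```text
[ 0.51189538 -0.05425758  0.15778851] [0.00493612 0.70519533 0.70897033 0.00602121]
```

{"op": "play_rows", "data": {"series": [{"fingers": -1, "dx": -6, "dy": 14, "dz": 0, "turn": 0}, {"fingers": -1, "dx": 0, "dy": 0, "dz": 0, "turn": 0}, {"fingers": -1, "dx": 0, "dy": 0, "dz": 0, "turn": 0}]}}

```text
clock: 3.0
position: [0.5057, -0.039, 0.1589]
ee_rot: [0.005, 0.705, 0.709, 0.006]
contact_force: [0.6, -0.2, 0.5]
width: 0.0852
```

```bash
python3 - <<'E'
from fit import *
T=get_image('top');C=get_image('scene');save(C,'c1.png',4,(220,120,350,270))
for i in range(3):
  s=get_state(); print(s['position'],s['ee_rot'],s['clock']);get_image('top')
g=np.array([.5056,-.0405,.1]); print(proj(C,g))
E
```

```text
[ 0.50579941 -0.0391051   0.15904589] [0.00487233 0.70547662 0.70868803 0.00634602] 3.1
[ 0.50589199 -0.03934064  0.15894047] [0.00495841 0.70556487 0.70859987 0.00631311] 3.15
[ 0.50585966 -0.03947614  0.15879042] [0.00487987 0.70562946 0.70853685 0.00622827] 3.2
[[285.1155572  197.41225127]]
```

View pics/c1.png

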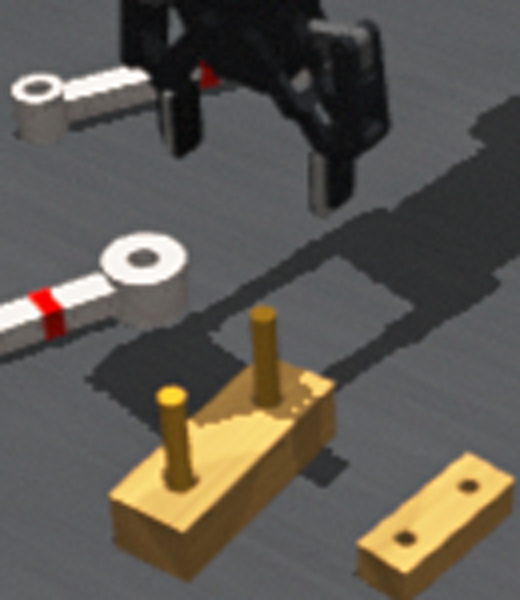

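{"op": "play_rows", "data": {"series": [{"fingers": -1, "dx": 0, "dy": -1, "dz": -20, "turn": 0}, {"fingers": -1, "dx": 0, "dy": 0, "dz": -20, "turn": 0}, {"fingers": -1, "dx": 0, "dy": 0, "dz": -20, "turn": 0}, {"fingers": -1, "dx": 0, "dy": 0, "dz": -20, "turn": 0}, {"fingers": -1, "dx": 0, "dy": 0, "dz": -6, "turn": 0}, {"fingers": -1, "dx": 0, "dy": 0, "dz": 0, "turn": 0}]}}

```text
clock: 3.75
position: [0.5099, -0.0419, 0.0739]
ee_rot: [0.01, 0.706, 0.708, 0.009]
contact_force: [0.1, -0.2, 0.4]
width: 0.0849
```

{"op": "play_rows", "data": {"series": [{"fingers": -1, "dx": -4, "dy": 1, "dz": -2, "turn": 0}, {"fingers": -1, "dx": 0, "dy": 0, "dz": 0, "turn": 0}, {"fingers": 1, "dx": 0, "dy": 0, "dz": 0, "turn": 0}, {"fingers": 1, "dx": 0, "dy": 0, "dz": 0, "turn": 0}, {"fingers": 1, "dx": 0, "dy": 0, "dz": 0, "turn": 0}, {"fingers": 1, "dx": 0, "dy": 0, "dz": 0, "turn": 0}, {"fingers": 1, "dx": 0, "dy": 0, "dz": 0, "turn": 0}, {"fingers": 1, "dx": 0, "dy": 0, "dz": 0, "turn": 0}]}}

```text
clock: 4.42
position: [0.5093, -0.0417, 0.077]
ee_rot: [0.014, 0.706, 0.708, 0.012]
contact_force: [0.4, 0.4, 1.5]
width: 0.0123
```

```bash
python3 - <<'E'
from fit import *
for i in range(3):
  s=get_state(); print(s['clock'],s['position'],s['ee_rot'],s['qpos'],s['qd'],s['width']);C=get_image('scene')
save(C,'c2.png',4,(220,120,350,270))
E
```

```text
4.4167 [ 0.50933392 -0.04174198  0.07702067] [0.01384922 0.70564681 0.7083334  0.01160014] [-0.2216534   0.28376893  1.87756908  0.0060193   0.94446063 -1.79969087] [ 0.00085937 -0.00689844 -0.00686938 -0.00407298  0.00219979  0.0010079 ] 0.012307366904907314
4.4667 [ 0.509482   -0.04173919  0.07712369] [0.01393813 0.70568007 0.70829657 0.01171906] [-0.22166255  0.28370174  1.87736052  0.00614898  0.94445932 -1.79967435] [-0.00152381  0.00105398  0.0002255  -0.00013994 -0.00106348 -0.0015567 ] 0.010680557196939867
4.5167 [ 0.50947454 -0.04174911  0.07708858] [0.01391302 0.70567996 0.70829757 0.01169471] [-0.22167441  0.2837683   1.87736485  0.00613173  0.94445689 -1.79967809] [ 6.15127696e-04  1.17374558e-04 -5.00342465e-04  2.77875111e-03
  5.51935846e-05 -5.84452714e-04] 0.010690377527873775
```

View pics/c2.png

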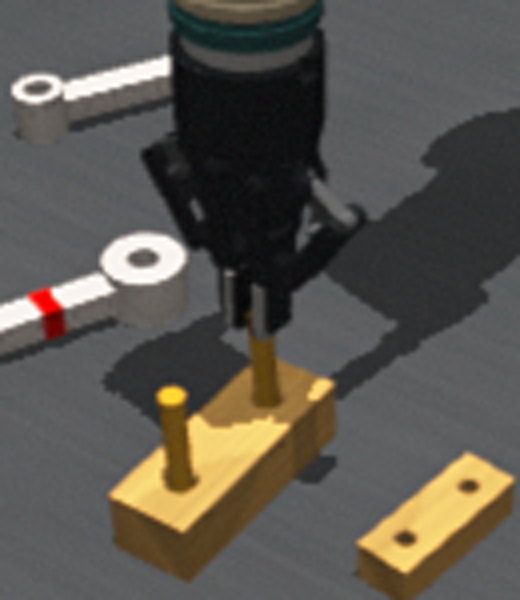

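{"op": "play_rows", "data": {"series": [{"fingers": 1, "dx": 0, "dy": 0, "dz": 20, "turn": 0}, {"fingers": 1, "dx": 0, "dy": 0, "dz": 40, "turn": 0}, {"fingers": 1, "dx": 0, "dy": 0, "dz": 40, "turn": 0}]}}

```text
clock: 4.82
position: [0.5014, -0.0401, 0.1704]
ee_rot: [0.004, 0.706, 0.708, 0.005]
contact_force: [0.8, -0.6, -1.0]
width: 0.0106
```

```bash
python3 - <<'E'
from fit import *
for i in range(3):
  s=get_state(); print(s['clock'],s['position'],s['ee_rot'],s['contact_force'],s['width']);C=get_image('scene')
E
```

```text
4.8167 [ 0.50138173 -0.04010599  0.1704364 ] [0.00417799 0.70587365 0.70830414 0.00549304] [ 0.81412445 -0.56404989 -0.96521547] 0.010621523950256267
4.8667 [ 0.5064041  -0.04112254  0.17864865] [0.01053918 0.70573322 0.70833541 0.00951287] [ 1.94555498 -0.9396045   3.47245882] 0.010938083396329151
4.9167 [ 0.50704373 -0.04129512  0.17628714] [0.01117673 0.70574066 0.70831276 0.00991125] [ 1.59855506 -0.2087267  -1.1919736 ] 0.010743829750223324
```

{"op": "play_rows", "data": {"series": [{"fingers": 1, "dx": -4, "dy": 20, "dz": 0, "turn": 0}, {"fingers": 1, "dx": -8.5, "dy": 40, "dz": 0, "turn": 0}, {"fingers": 1, "dx": -8.5, "dy": 40, "dz": 0, "turn": 0}, {"fingers": 1, "dx": -8.5, "dy": 40, "dz": 0, "turn": 0}, {"fingers": 1, "dx": -8.5, "dy": 40, "dz": 0, "turn": 0}, {"fingers": 1, "dx": -8.5, "dy": 40, "dz": 0, "turn": 0}, {"fingers": 1, "dx": -6, "dy": 24, "dz": 0, "turn": 0}, {"fingers": 1, "dx": -3, "dy": 12, "dz": 0, "turn": 0}]}}

```text
clock: 5.63
position: [0.4399, 0.2183, 0.1611]
ee_rot: [0.004, 0.71, 0.705, -0.0]
contact_force: [0.1, 0.3, -1.1]
width: 0.0107
```

```bash
python3 - <<'E'
from fit import *
for i in range(3):
  s=get_state(); print(s['clock'],s['position'],s['ee_rot'],s['contact_force'],s['width']);C=get_image('scene')
E
```

```text
5.6333 [0.43989755 0.21834198 0.16107545] [ 4.37406657e-03  7.09620098e-01  7.04570919e-01 -6.71706527e-05] [ 0.10342     0.25117554 -1.06803065] 0.010711547770340151
5.6833 [0.43906631 0.2196931  0.16065418] [ 3.19788441e-03  7.09447837e-01  7.04750691e-01 -6.59978312e-05] [-1.09636091  1.60225129 -1.60981449] 0.01060258970145219
5.7333 [0.44001613 0.21745823 0.16089887] [ 4.45519535e-03  7.09241949e-01  7.04950881e-01 -5.13891621e-04] [-0.13204607 -1.41332372 -1.6592349 ] 0.01035616363800066
```

{"op": "play_rows", "data": {"series": [{"fingers": 1, "dx": 8, "dy": 16, "dz": -30, "turn": 0}]}}

```text
clock: 5.87
position: [0.4515, 0.2309, 0.1348]
ee_rot: [0.008, 0.71, 0.704, 0.003]
contact_force: [1.6, 0.9, 0.4]
width: 0.0108
```

```bash
cat > st.py <<'E'
from fit import *
np.set_printoptions(precision=4,suppress=True)
def settle(n=3):
    for i in range(n): C=get_image('scene')
    s=get_state(); q=s['ee_rot']; w,x,y,z=q
    print('t %.2f pos %s yaw %.3f tilt (%.3f %.3f) F %s w %.4f'%(s['clock'],s['position'],2*np.arctan2(y,x),2*(x*z+w*y),2*(y*z-w*x),s['contact_force'],s['width']))
    return C
E
python3 - <<'E'
from st import *
settle()
T=get_image('top');C=get_image('scene')
for n,im in (('T',T),('C',C)):
    for d in masks_of(im,'pin1'): 
        v,u=np.nonzero(d['region']); print(n,d['p'],d['xy'],u.min(),u.max(),v.min(),v.max())
a=cv2.resize(C['pixels'][170:280,350:450],None,fx=5.4,fy=5.4,interpolation=cv2.INTER_CUBIC);b=cv2.resize(T['pixels'][225:305,210:255],None,fx=5,fy=5,interpolation=cv2.INTER_CUBIC)
o=np.zeros((600,800,3),np.uint8);o[:a.shape[0],:a.shape[1]]=a;o[:b.shape[0],560:560+b.shape[1]]=b
cv2.imwrite('pics/c3.png',o[:,:,::-1])
E
```

```text
t 6.02 pos [0.4475 0.2305 0.1288] yaw 1.563 tilt (0.001 -0.011) F [-0.8849 -0.694  -0.7388] w 0.0106
T 0.62 [343.2, 212.3] 340 347 206 216
C 0.52 [413.7, 228.4] 408 415 213 243
C 0.44 [262.9, 229.6] 260 267 218 241
```

View pics/c3.png

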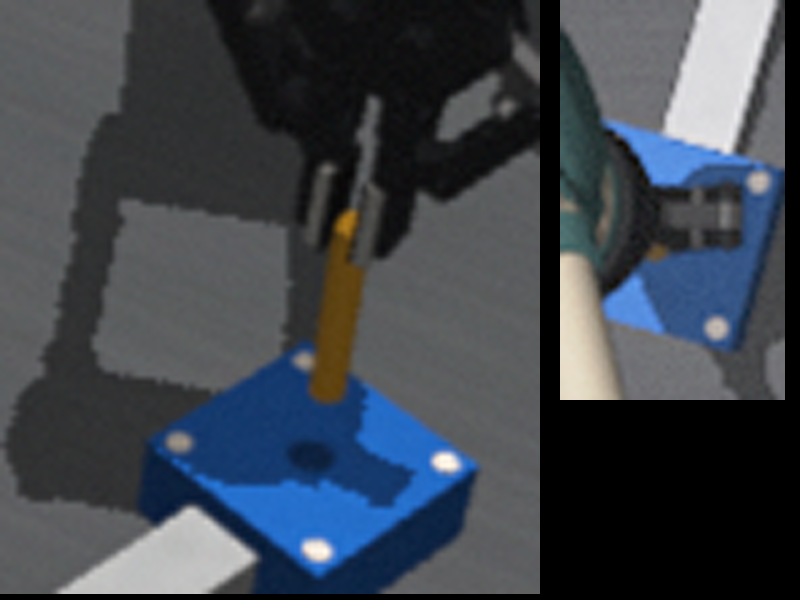

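```bash
python3 - <<'E'
from st import *
C=get_image('scene')
s=get_state();p=s['position']; print(p)
print('tcp,tip,foot(vertical)',proj(C,[p,p-[0,0,.011],p-[0,0,.062],p+[0,0,.023]]))
for z in(.05,.06,.067,.075): print(z,back(C,(410.7,242.5),z),back(C,(413.9,211.5),z+.085))
E
```

```text
[0.4495 0.2312 0.1321]
tcp,tip,foot(vertical) [[412.9176 220.1602]
 [412.0908 224.3522]
 [408.4344 242.8905]
 [414.6931 211.1585]]
0.05 [0.4256 0.2277 0.05  ] [0.4282 0.2225 0.135 ]
0.06 [0.4356 0.2311 0.06  ] [0.4396 0.2264 0.145 ]
0.067 [0.4427 0.2334 0.067 ] [0.4477 0.2292 0.152 ]
0.075 [0.4507 0.2361 0.075 ] [0.4568 0.2323 0.16  ]
```

```bash
python3 - <<'E'
from st import *
settle(4)
T=get_image('top');settle(1);C=get_image('scene');settle(0)
p=get_state()['position']
fz=p[2]-.062
print('fz',fz)
def pin(x,y,tx,ty): 
    c=cyl(0,0,.007,0,.085); c[:,0]+=x+tx*c[:,2]; c[:,1]+=y+ty*c[:,2]; c[:,2]+=fz; return c
br=lambda r,g,b:(r>b+30)&(r>60)
mC=colmask(C,br,(395,195,430,250)); 
P=cv2.resize(T['pixels'],None,fx=S,fy=S,interpolation=cv2.INTER_CUBIC).astype(int)
b=br(P[...,0],P[...,1],P[...,2]); k=np.zeros_like(b);k[265*4:290*4,222*4:240*4]=1;b&=k
v,u=np.nonzero(b); print('T brass',len(u),u.min()/4,u.max()/4,v.min()/4,v.max()/4); bT=b.astype(np.uint8)
def cost(q):
    pc=pin(*q); r=render(C,[pc],[0,0,0]); c=1-(r&mC).sum()/(r|mC).sum()
    r=render(T,[pc],[0,0,0]); box=np.s_[270*4:290*4,226*4:236*4]
    return c+0.5*((r[box]!=bT[box]).sum()/len(u))
best=minimize(cost,[p[0],p[1],0,0],method='Nelder-Mead',options=dict(initial_simplex=np.array([p[0],p[1],0,0])+np.array([[-.004,.003,0,0],[.004,.003,0,0],[-.004,-.004,0,0],[-.004,.003,.08,0],[-.004,.003,0,-.08]]),maxiter=300))
print(best.x,best.fun,mC.sum()/16)
pc=pin(*best.x)
a=P[170*4:280*4,370*4:450*4] if 0 else None
o=[]
for im,(x0,y0,x1,y1) in((C,(385,185,445,270)),(T,(205,235,265,320))):
    q=(cv2.resize(im['pixels'][y0:y1,x0:x1],None,fx=6,fy=6,interpolation=cv2.INTER_CUBIC))[:,:,::-1].copy()
    h=cv2.convexHull(np.round(((proj(im,pc)-[x0,y0]+.5)*6)).astype(np.int32)); cv2.polylines(q,[h],True,(0,255,0),1)
    for hx,hy in((.449,.2338),):
        a=np.linspace(0,6.28,40);e=np.round((proj(im,np.c_[hx+.0085*np.cos(a),hy+.0085*np.sin(a),0*a+.04])-[x0,y0]+.5)*6).astype(np.int32);cv2.polylines(q,[e],True,(0,0,255),1)
    o.append(q)
cv2.imwrite('pics/c4.png',np.hstack(o))
E
```

```text
t 6.47 pos [0.4492 0.2318 0.1319] yaw 1.563 tilt (0.008 -0.008) F [-0.1247  0.2282  0.2664] w 0.0110
t 6.57 pos [0.449  0.2319 0.1317] yaw 1.564 tilt (0.007 -0.008) F [ 0.3722  0.3726 -0.9156] w 0.0106
t 6.62 pos [0.449  0.2319 0.1316] yaw 1.564 tilt (0.007 -0.008) F [-0.5321  0.1661 -0.746 ] w 0.0108Traceback (most recent call last):
  File "<stdin>", line 3, in <module>
  File "st.py", line 7, in settle
    return C
           ^
UnboundLocalError: cannot access local variable 'C' where it is not associated with a value
```

```bash
sed -i 's/    for i in range(n): C/    C=None\n    for i in range(n): C/' st.py; cat > pinfit.py <<'E'
from st import *
import sys
def run(hole,name,bC,bT):
    T=get_image('top');C=get_image('scene');settle(0)
    p=get_state()['position']; fz=p[2]-.062
    def pin(x,y,tx,ty): 
        c=cyl(0,0,.007,0,.085); c[:,0]+=x+tx*c[:,2]; c[:,1]+=y+ty*c[:,2]; c[:,2]+=fz; return c
    br=lambda r,g,b:(r>b+30)&(r>60)
    ms=[]
    for im,(x0,y0,x1,y1) in((C,bC),(T,bT)):
        P=cv2.resize(im['pixels'],None,fx=S,fy=S,interpolation=cv2.INTER_CUBIC).astype(int)
        b=br(P[...,0],P[...,1],P[...,2]);k=np.zeros_like(b);k[y0*4:y1*4,x0*4:x1*4]=1;b&=k;ms.append(b.astype(np.uint8))
        v,u=np.nonzero(b);print(len(u)/16,[u.min()/4,u.max()/4,v.min()/4,v.max()/4] if len(u) else 0)
    def cost(q):
        pc=pin(*q); r=render(C,[pc],[0,0,0]); c=1-(r&ms[0]).sum()/(r|ms[0]).sum()
        r=render(T,[pc],[0,0,0]); return c+(ms[1]&(1-r)).sum()/max(1,ms[1].sum())+.02*abs(q[2])+.02*abs(q[3])
    d=np.array([[0,0,0,0],[.006,0,0,0],[0,-.006,0,0],[0,0,.08,0],[0,0,0,-.08]])
    best=min((minimize(cost,[0]*4,method='Nelder-Mead',options=dict(initial_simplex=np.array([p[0]+a,p[1]+b_,0,0])+d,maxiter=250)) for a in(-.005,0.003) for b_ in(-.003,.003)),key=lambda r:r.fun)
    print('foot z',fz,'foot,tilt',best.x,'cost',best.fun,'hole-foot mm',(np.array(hole)-best.x[:2])*1e3)
    pc=pin(*best.x); o=[]
    for im,B in((C,bC),(T,bT)):
        x0,y0=(B[0]+B[2])//2-32,(B[1]+B[3])//2-38
        q=(cv2.resize(im['pixels'][y0:y0+85,x0:x0+65],None,fx=6,fy=6,interpolation=cv2.INTER_CUBIC))[:,:,::-1].copy()
        h=cv2.convexHull(np.round(((proj(im,pc)-[x0,y0]+.5)*6)).astype(np.int32)); cv2.polylines(q,[h],True,(0,255,0),1)
        a=np.linspace(0,6.28,40);e=np.round((proj(im,np.c_[hole[0]+.0085*np.cos(a),hole[1]+.0085*np.sin(a),0*a+.04])-[x0,y0]+.5)*6).astype(np.int32);cv2.polylines(q,[e],True,(0,0,255),1)
        o.append(q)
    cv2.imwrite('pics/'+name,np.hstack(o))
E
python3 -c "
from pinfit import *
run((.449,.2338),'c4.png',(395,195,430,250),(222,265,240,290))"
```

```text
t 6.72 pos [0.4489 0.232  0.1314] yaw 1.564 tilt (0.007 -0.008) F [-0.8903 -0.8558 -0.8479] w 0.0107
209.625 [np.float64(408.0), np.float64(418.0), np.float64(208.5), np.float64(244.25)]
5.375 [np.float64(226.5), np.float64(229.75), np.float64(273.5), np.float64(275.5)]
foot z 0.06938309619848312 foot,tilt [ 0.4415  0.2328  0.0802 -0.0086] cost 0.19613119624619899 hole-foot mm [7.4564 1.0266]
```

View pics/c4.png

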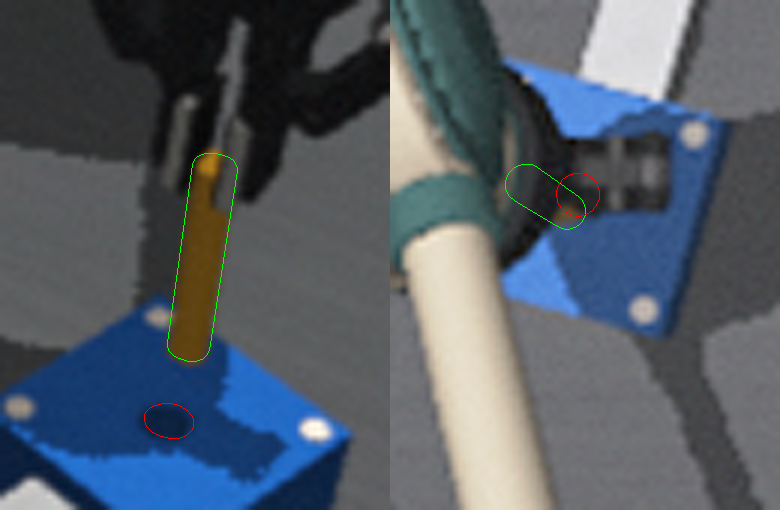

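{"op": "play_rows", "data": {"series": [{"fingers": 1, "dx": 6.5, "dy": 1, "dz": -12, "turn": 0}]}}

```text
clock: 6.8
position: [0.4558, 0.2335, 0.1211]
ee_rot: [0.006, 0.709, 0.705, 0.001]
contact_force: [1.1, -0.5, -1.1]
width: 0.0105
```

```bash
python3 -c "
from pinfit import *
settle(5)
run((.449,.2338),'c5.png',(395,195,430,255),(222,265,240,290))"
```

```text
t 7.05 pos [0.4551 0.233  0.1195] yaw 1.564 tilt (0.006 -0.008) F [ 0.866   0.9053 -0.6733] w 0.0107
t 7.15 pos [0.4553 0.2331 0.1197] yaw 1.564 tilt (0.007 -0.008) F [ 0.4149 -0.3434 -0.9306] w 0.0102
201.3125 [np.float64(406.5), np.float64(416.25), np.float64(215.25), np.float64(250.5)]
6.875 [np.float64(227.5), np.float64(230.75), np.float64(270.75), np.float64(273.25)]
foot z 0.05771836641693098 foot,tilt [ 0.448   0.2342  0.0668 -0.0157] cost 0.2123985794633285 hole-foot mm [ 0.9656 -0.4123]
```

{"op": "play_rows", "data": {"series": [{"fingers": 1, "dx": 0.7, "dy": -0.3, "dz": -14, "turn": 0}, {"fingers": 1, "dx": 0, "dy": 0, "dz": -10, "turn": 0}]}}

```text
clock: 7.32
position: [0.4601, 0.234, 0.1009]
ee_rot: [0.008, 0.709, 0.705, 0.005]
contact_force: [-2.6, -3.5, 59.9]
width: 0.0105
```

```bash
python3 -c "
from pinfit import *
settle(4)
run((.449,.2338),'c6.png',(395,195,430,260),(222,265,240,290))"
```

```text
t 7.52 pos [0.461  0.2344 0.1016] yaw 1.564 tilt (0.020 -0.004) F [-0.0316 -0.3448 15.1912] w 0.0105
t 7.62 pos [0.4609 0.2344 0.1016] yaw 1.564 tilt (0.020 -0.004) F [-1.1338 -0.834  15.6059] w 0.0106
179.75 [np.float64(404.75), np.float64(414.0), np.float64(223.75), np.float64(257.5)]
10.9375 [np.float64(228.0), np.float64(231.75), np.float64(268.5), np.float64(272.25)]
foot z 0.03960805680208701 foot,tilt [0.4512 0.2339 0.0841 0.001 ] cost 0.2550940594891545 hole-foot mm [-2.1902 -0.0762]
```

View pics/c6.png

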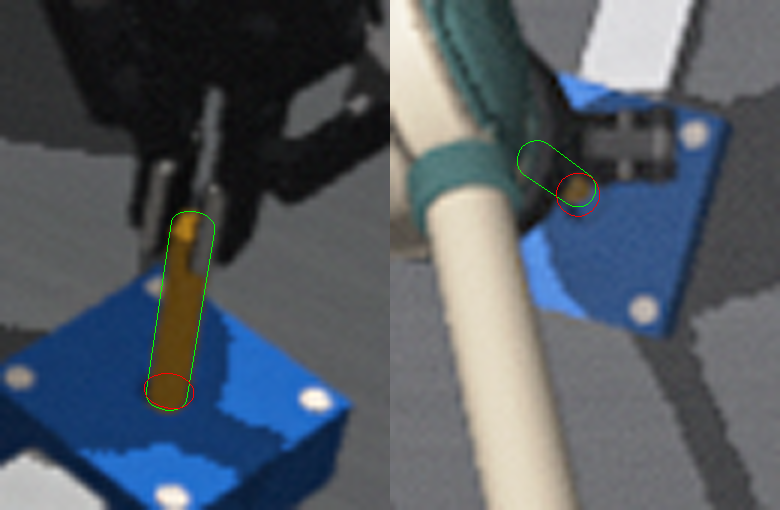

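{"op": "play_rows", "data": {"series": [{"fingers": 1, "dx": -3, "dy": 0, "dz": 0.5, "turn": 0}]}}

```text
clock: 7.7
position: [0.4593, 0.2347, 0.1035]
ee_rot: [0.009, 0.709, 0.705, 0.007]
contact_force: [-0.3, -1.1, -0.5]
width: 0.0103
```

```bash
python3 -c "
from pinfit import *
settle(4)
run((.449,.2338),'c7.png',(395,195,430,260),(222,265,240,290))"
```

```text
t 7.90 pos [0.4574 0.2343 0.102 ] yaw 1.564 tilt (0.020 -0.004) F [-1.0516 -0.3422  2.4826] w 0.0107
t 8.00 pos [0.4577 0.2343 0.102 ] yaw 1.564 tilt (0.020 -0.004) F [-0.5813  0.8468  2.0225] w 0.0106
189.375 [np.float64(405.0), np.float64(414.75), np.float64(222.75), np.float64(257.25)]
4.1875 [np.float64(228.75), np.float64(231.25), np.float64(270.5), np.float64(272.25)]
foot z 0.03999568307502374 foot,tilt [ 0.4512  0.2345  0.0572 -0.0016] cost 0.2392960488198773 hole-foot mm [-2.1979 -0.7239]
```

{"op": "play_rows", "data": {"series": [{"fingers": 1, "dx": -1, "dy": 0, "dz": -6, "turn": 0}]}}

```text
clock: 8.08
position: [0.4617, 0.2353, 0.1009]
ee_rot: [0.012, 0.709, 0.705, 0.01]
contact_force: [-0.2, -3.7, 60.2]
width: 0.0108
```

```bash
python3 -c "
from pinfit import *
settle(4)"
```

```text
t 8.28 pos [0.4623 0.2356 0.1014] yaw 1.565 tilt (0.032 -0.001) F [-0.2869 -1.7449 28.0472] w 0.0108
```

{"op": "play_rows", "data": {"series": [{"fingers": 1, "dx": -5, "dy": -1, "dz": 5, "turn": 0}]}}

```text
clock: 8.37
position: [0.4591, 0.2349, 0.1075]
ee_rot: [0.013, 0.709, 0.705, 0.013]
contact_force: [-0.7, 0.6, -0.5]
width: 0.0106
```

```bash
python3 -c "
from pinfit import *
settle(4)
run((.449,.2338),'c8.png',(395,195,430,260),(222,265,240,290))
T=get_image('top');C=get_image('scene')
for im in(T,C):
  for h in((.449,.2338),(.4506,.2337),(.4476,.2326)):
    q=proj(im,cyl(*h,.007,.045,.0451)); print(h,q.min(0),q.max(0))
p=T['pixels'].astype(int); print(p[264:282,224:240,0]-p[264:282,224:240,2])
"
```

```text
t 8.57 pos [0.4565 0.2344 0.1056] yaw 1.565 tilt (0.031 -0.002) F [-0.49    0.1304 -1.7122] w 0.0103
t 8.67 pos [0.4563 0.2343 0.1051] yaw 1.565 tilt (0.030 -0.002) F [ 0.436   0.6369 -1.5679] w 0.0107
194.5 [np.float64(405.25), np.float64(415.25), np.float64(221.25), np.float64(256.25)]
1.4375 [np.float64(229.25), np.float64(230.5), np.float64(271.25), np.float64(272.25)]
foot z 0.043104691384032445 foot,tilt [ 0.4509  0.2351  0.0459 -0.0093] cost 0.22796656258408687 hole-foot mm [-1.8777 -1.2525]
(0.449, 0.2338) [226.4273 267.795 ] [232.3799 273.7261]
(0.4506, 0.2337) [226.4748 267.1172] [232.4263 273.0463]
(0.4476, 0.2326) [226.9333 268.3804] [232.8864 274.3131]
(0.449, 0.2338) [404.5476 249.4553] [411.3687 254.332 ]
(0.4506, 0.2337) [404.152  249.8853] [410.9792 254.7715]
(0.4476, 0.2326) [404.3349 248.8277] [411.1461 253.6908]
[[  -3   -3   -5    0    3   -5    2   -3    1   -1   -1    0    0   -3
    -2    2]
 [  -6   -5  -11   -8   -2   -1   -3    2    2   -2    0   -3    0    1
    -2   -3]
 [  -6   -1  -11   -3   -4    0   -3    1    2   -1   -2   -2   -2    2
    -3    0]
 
[... 574 characters left out ...]
3  -83
   -81  -81]
 [  -4   -1    1  -28  -44  -43  -62  -73  -77  -74  -74  -80  -83  -80
   -79  -80]
 [   3    1  -13  -54  -66  -57  -50  -67  -71  -71  -78  -78  -81  -80
   -81  -81]
 [   6   -7  -46  -76  -81  -74  -71  -71  -76  -78  -78  -82  -80  -78
   -79  -77]
 [   3  -30  -68  -81  -83  -81  -81  -83  -79  -82  -81  -81  -79  -80
   -82  -82]
 [ -21  -57  -76  -82  -78  -79  -84  -77  -80  -80  -79  -81  -79  -76
   -78  -82]
 [ -71  -79  -79  -77  -80  -83  -76  -78  -79  -80  -80  -79  -80  -82
   -82  -77]
 [-118  -92  -75  -74  -79  -80  -78  -78  -77  -80  -80  -78  -80  -76
   -83  -78]
 [-144 -110  -73  -79  -76  -78  -79  -79  -78  -82  -78  -81  -81  -82
   -81  -83]]
```

{"op": "play_rows", "data": {"series": [{"fingers": 1, "dx": -4, "dy": -0.5, "dz": 0, "turn": 0}]}}

```text
clock: 8.85
position: [0.4531, 0.2339, 0.1046]
ee_rot: [0.011, 0.709, 0.705, 0.01]
contact_force: [0.5, 0.6, -0.8]
width: 0.0109
```

```bash
python3 -c "
from pinfit import *
settle(4)
run((.449,.2338),'c8.png',(395,195,430,260),(222,265,240,290))
"
```

```text
t 9.05 pos [0.4522 0.2338 0.1049] yaw 1.565 tilt (0.029 -0.002) F [ 0.34   -0.0108 -1.0129] w 0.0107
t 9.15 pos [0.4526 0.2338 0.1052] yaw 1.565 tilt (0.030 -0.002) F [ 0.7723  0.0964 -1.7755] w 0.0107
192.75 [np.float64(406.0), np.float64(416.0), np.float64(220.0), np.float64(255.0)]
0.875 [np.float64(229.75), np.float64(230.5), np.float64(273.25), np.float64(274.25)]
foot z 0.04320144059899242 foot,tilt [ 0.4475  0.2348  0.035  -0.0066] cost 0.23428945924859212 hole-foot mm [ 1.4679 -0.9519]
```

{"op": "play_rows", "data": {"series": [{"fingers": 1, "dx": 0.5, "dy": -0.5, "dz": -6, "turn": 0}]}}

```text
clock: 9.23
position: [0.4544, 0.2338, 0.1007]
ee_rot: [0.012, 0.709, 0.705, 0.012]
contact_force: [-2.1, -3.6, 42.4]
width: 0.0101
```

```bash
python3 -c "
from pinfit import *
settle(4)
run((.449,.2338),'c8.png',(395,195,430,260),(222,265,240,290))
"
```

```text
t 9.43 pos [0.4548 0.2335 0.1007] yaw 1.565 tilt (0.034 -0.001) F [-0.5312 -0.5319  8.4551] w 0.0103
t 9.53 pos [0.4548 0.2335 0.1007] yaw 1.565 tilt (0.034 -0.001) F [ 0.1713 -1.3898  8.2138] w 0.0107
189.5625 [np.float64(405.25), np.float64(415.0), np.float64(222.25), np.float64(256.75)]
0.5 [np.float64(230.5), np.float64(231.0), np.float64(272.5), np.float64(273.0)]
foot z 0.03871414913307428 foot,tilt [ 0.4481  0.2345  0.0507 -0.0168] cost 0.2347172484134829 hole-foot mm [ 0.8633 -0.6756]
```

```bash
python3 - <<'E'
import cv2
from h import *
C=get_image('scene');T=get_image('top')
o=[]
for im,(x0,y0) in((C,(385,225)),(T,(212,252))):
    q=cv2.resize(im['pixels'][y0:y0+45,x0:x0+40],None,fx=10,fy=10,interpolation=cv2.INTER_CUBIC)[:,:,::-1].astype(float)
    q=np.clip(q*1.6,0,255).astype(np.uint8).copy()
    for h,c in (((.449,.2338),(0,0,255)),((.4506,.2337),(0,255,255)),((.4476,.2326),(0,255,0))):
        a=np.linspace(0,6.28,40);e=np.round((proj(im,np.c_[h[0]+.0085*np.cos(a),h[1]+.0085*np.sin(a),0*a+.04])-[x0,y0]+.5)*10).astype(np.int32);cv2.polylines(q,[e],True,c,1)
    o.append(q)
cv2.imwrite('pics/c9.png',np.hstack(o))
E
```

```text
(no output)
```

View pics/c9.png

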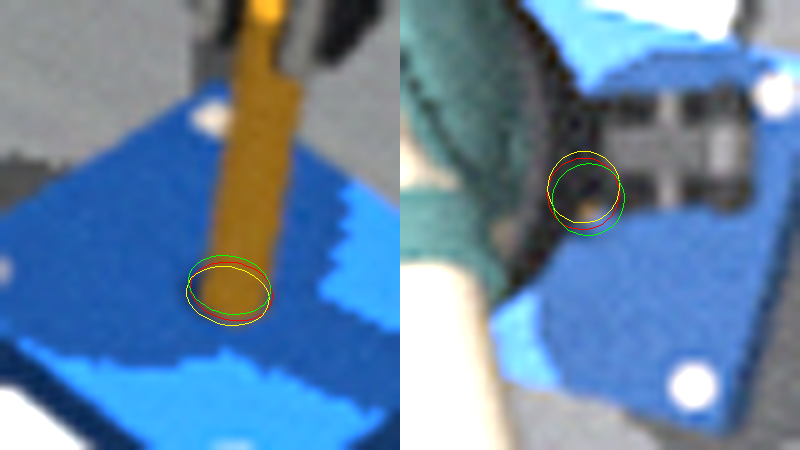

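{"op": "play_rows", "data": {"series": [{"fingers": 1, "dx": 0.5, "dy": -2, "dz": 0, "turn": 0}]}}

```text
clock: 9.72
position: [0.4558, 0.2318, 0.1012]
ee_rot: [0.013, 0.709, 0.705, 0.012]
contact_force: [-1.2, -0.1, -1.6]
width: 0.0108
```

```bash
python3 -c "
from pinfit import *
settle(4)"
```

```text
t 9.92 pos [0.4549 0.2313 0.1003] yaw 1.565 tilt (0.033 -0.002) F [-0.3845  0.015  -1.0722] w 0.0106
```

{"op": "play_rows", "data": {"series": [{"fingers": 1, "dx": -0.5, "dy": -0.3, "dz": -5, "turn": 0}]}}

```text
clock: 10.0
position: [0.4549, 0.2312, 0.0955]
ee_rot: [0.013, 0.709, 0.705, 0.012]
contact_force: [-0.6, 0.4, -0.9]
width: 0.0106
```

```bash
python3 -c "
from pinfit import *
settle(4)
run((.449,.2338),'c8.png',(395,195,430,260),(222,265,240,290))
"
```

```text
t 10.20 pos [0.454  0.2309 0.0946] yaw 1.565 tilt (0.032 -0.002) F [-1.2728 -0.4114 -1.0473] w 0.0103
t 10.30 pos [0.4543 0.231  0.095 ] yaw 1.565 tilt (0.033 -0.002) F [ 0.1089  0.469  -0.1058] w 0.0107
177.8125 [np.float64(404.25), np.float64(413.75), np.float64(223.75), np.float64(256.75)]
3.6875 [np.float64(222.0), np.float64(223.25), np.float64(283.75), np.float64(289.75)]
foot z 0.03302242716512449 foot,tilt [0.4445 0.2309 0.0938 0.002 ] cost 1.2427204036030688 hole-foot mm [4.5272 2.8542]
```

{"op": "play_rows", "data": {"series": [{"fingers": 1, "dx": 0, "dy": 0, "dz": -9, "turn": 0}]}}

```text
clock: 10.38
position: [0.4556, 0.2315, 0.0871]
ee_rot: [0.013, 0.709, 0.705, 0.013]
contact_force: [-0.2, 0.5, -0.7]
width: 0.0108
```

```bash
python3 -c "
from pinfit import *
settle(4)"
```

```text
t 10.58 pos [0.454  0.2309 0.0855] yaw 1.565 tilt (0.032 -0.002) F [ 0.3464 -0.4714 -0.6558] w 0.0107
```

{"op": "play_rows", "data": {"series": [{"fingers": 1, "dx": 0, "dy": 0, "dz": -9, "turn": 0}]}}

```text
clock: 10.67
position: [0.4553, 0.2314, 0.0776]
ee_rot: [0.013, 0.709, 0.705, 0.012]
contact_force: [0.2, 0.0, -0.7]
width: 0.0103
```

```bash
python3 -c "
from pinfit import *
settle(4)"
```

```text
t 10.87 pos [0.4537 0.2307 0.0761] yaw 1.565 tilt (0.031 -0.002) F [ 0.4257 -0.1635 -0.6246] w 0.0106
```

{"op": "play_rows", "data": {"series": [{"fingers": 1, "dx": 0, "dy": 0, "dz": -5, "turn": 0}, {"fingers": -1, "dx": 0, "dy": 0, "dz": 0, "turn": 0}, {"fingers": -1, "dx": 0, "dy": 0, "dz": 0, "turn": 0}, {"fingers": -1, "dx": 0, "dy": 0, "dz": 0, "turn": 0}, {"fingers": -1, "dx": 0, "dy": 0, "dz": 0, "turn": 0}]}}

```text
clock: 11.28
position: [0.455, 0.2312, 0.0713]
ee_rot: [0.012, 0.709, 0.705, 0.011]
contact_force: [0.7, 0.5, -0.9]
width: 0.059
```

```bash
python3 -c "
from pinfit import *
C=settle(3)
p=cv2.resize(C['pixels'],None,fx=4,fy=4,interpolation=cv2.INTER_CUBIC).astype(int)
m=((p[...,0]>p[...,2]+30)&(p[...,0]>60)); m[:, :395*4]=0; m[:,430*4:]=0; m[:195*4]=0; m[262*4:]=0
v,u=np.nonzero(m); print(u.min()/4,u.max()/4,v.min()/4,v.max()/4)
for z in(.093,.1,.11): print(z,proj(C,cyl(.4505,.233,.007,z,z+.0001)).min(0))
"
```

```text
t 11.43 pos [0.4549 0.2312 0.0713] yaw 1.565 tilt (0.033 -0.002) F [ 0.1162  0.7252 -0.0129] w 0.0796
404.5 415.25 233.0 256.75
0.093 [407.0741 232.9597]
0.1 [407.5609 230.4136]
0.11 [408.2655 226.7291]
```

{"op": "play_rows", "data": {"series": [{"fingers": -1, "dx": 0, "dy": 0, "dz": 35, "turn": 0}, {"fingers": -1, "dx": 0, "dy": 0, "dz": 38, "turn": 0}, {"fingers": -1, "dx": 5, "dy": -10, "dz": 30, "turn": 0}, {"fingers": -1, "dx": 16, "dy": -33, "dz": 0, "turn": 0}, {"fingers": -1, "dx": 18, "dy": -37, "dz": 0, "turn": 0}, {"fingers": -1, "dx": 18, "dy": -37, "dz": 0, "turn": 0}, {"fingers": -1, "dx": 18, "dy": -37, "dz": 0, "turn": 0}, {"fingers": -1, "dx": 18, "dy": -37, "dz": 0, "turn": 0}, {"fingers": -1, "dx": 18, "dy": -37, "dz": 0, "turn": 0}, {"fingers": -1, "dx": 12, "dy": -20, "dz": 0, "turn": 0}]}}

```text
clock: 12.27
position: [0.5775, -0.0208, 0.1825]
ee_rot: [0.014, 0.705, 0.709, 0.014]
contact_force: [1.7, 0.3, -0.4]
width: 0.0854
```

```bash
python3 -c "
from pinfit import *
C=settle(4)
p=cv2.resize(C['pixels'],None,fx=4,fy=4,interpolation=cv2.INTER_CUBIC).astype(int)
m=((p[...,0]>p[...,2]+30)&(p[...,0]>60)); m[:, :395*4]=0; m[:,430*4:]=0; m[:195*4]=0; m[262*4:]=0
v,u=np.nonzero(m); print(u.min()/4,u.max()/4,v.min()/4,v.max()/4)
for z in(.093,.1): q=proj(C,cyl(.4505,.233,.007,.04,z)); print(z,q.min(0),q.max(0))
save(C,'c10.png',3,(240,160,460,300))
"
```

```text
t 12.47 pos [ 0.5758 -0.0171  0.1819] yaw 1.577 tilt (0.036 0.002) F [-0.4594  0.3986 -0.2434] w 0.0857
404.5 415.5 232.5 256.75
0.093 [403.5493 232.9959] [414.144  256.2811]
0.1 [403.5493 230.4502] [414.6692 256.2811]
```

View pics/c10.png

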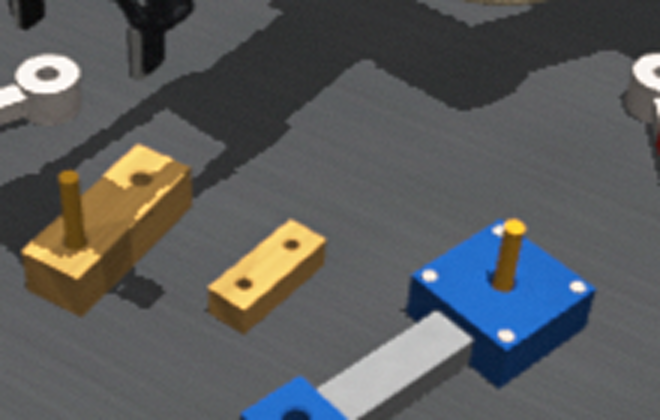

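```bash
python3 -c "
from pinfit import *
C=get_image('scene');T=get_image('top')
print(back(C,(262.7,217.9),.1),back(C,(264.7,241.5),.04))
for im,b in((C,(256,212,272,240)),(T,(336,200,352,221))):
  for h in((.5856,-.038),):
    print(h,proj(im,[[*h,.1],[*h,.04]]))
for d in masks_of(C,'pin1')+masks_of(T,'pin1'):
  v,u=np.nonzero(d['region']); print(d['p'],u.min(),u.max(),v.min(),v.max())
"
```

```text
[ 0.5849 -0.0372  0.1   ] [ 0.5914 -0.0325  0.04  ]
(0.5856, -0.038) [[262.1853 217.9518]
 [264.4567 238.9173]]
(0.5856, -0.038) [[344.8552 208.2365]
 [342.8424 212.6845]]
0.68 260 267 217 241
0.62 404 412 235 256
```

{"op": "play_rows", "data": {"series": [{"fingers": -1, "dx": 9, "dy": -21, "dz": -25, "turn": 0}]}}

```text
clock: 12.75
position: [0.586, -0.0328, 0.162]
ee_rot: [0.015, 0.702, 0.712, 0.017]
contact_force: [2.1, -0.8, 1.1]
width: 0.0854
```

```bash
python3 -c "
from st import *
settle(3)"
```

```text
t 12.90 pos [ 0.5829 -0.0357  0.1558] yaw 1.581 tilt (0.033 0.003) F [-1.3625  1.1981  0.376 ] w 0.0852
```

{"op": "play_rows", "data": {"series": [{"fingers": -1, "dx": 2, "dy": -2, "dz": -40, "turn": 0}]}}

```text
clock: 12.98
position: [0.5909, -0.0375, 0.1231]
ee_rot: [0.018, 0.703, 0.711, 0.018]
contact_force: [2.4, -0.1, 0.6]
width: 0.0854
```

```bash
python3 -c "
from st import *
settle(3)"
```

```text
t 13.13 pos [ 0.5824 -0.0362  0.1143] yaw 1.582 tilt (0.027 0.004) F [0.4774 0.4962 0.1527] w 0.0857
```

{"op": "play_rows", "data": {"series": [{"fingers": -1, "dx": 2.5, "dy": -1.5, "dz": -38, "turn": 0}]}}

```text
clock: 13.22
position: [0.5913, -0.0379, 0.0839]
ee_rot: [0.015, 0.703, 0.711, 0.016]
contact_force: [2.5, -1.6, 0.6]
width: 0.0856
```

```bash
python3 -c "
from st import *
settle(4)"
```

```text
t 13.42 pos [ 0.5851 -0.0372  0.0775] yaw 1.582 tilt (0.028 0.004) F [-0.1758  0.3607 -0.0504] w 0.0855
```

{"op": "play_rows", "data": {"series": [{"fingers": 1, "dx": 0, "dy": 0, "dz": 0, "turn": 0}, {"fingers": 1, "dx": 0, "dy": 0, "dz": 0, "turn": 0}, {"fingers": 1, "dx": 0, "dy": 0, "dz": 0, "turn": 0}, {"fingers": 1, "dx": 0, "dy": 0, "dz": 0, "turn": 0}, {"fingers": 1, "dx": 0, "dy": 0, "dz": 0, "turn": 0}, {"fingers": 1, "dx": 0, "dy": 0, "dz": 0, "turn": 0}, {"fingers": 1, "dx": 0, "dy": 0, "dz": 0, "turn": 0}]}}

```text
clock: 14.0
position: [0.591, -0.0375, 0.0883]
ee_rot: [0.015, 0.703, 0.711, 0.016]
contact_force: [-0.5, -0.9, 1.2]
width: 0.0002
```

```bash
python3 -c "
from st import *
settle(1)"
```

```text
t 14.05 pos [ 0.591  -0.0375  0.0883] yaw 1.583 tilt (0.044 0.002) F [ 0.3321  0.5926 -0.1297] w -0.0000
```

```bash
python3 -c "
from st import *
C=get_image('scene');T=get_image('top')
a=cv2.resize(C['pixels'][165:275,225:325],None,fx=5,fy=5,interpolation=cv2.INTER_CUBIC);b=cv2.resize(T['pixels'][185:280,315:372],None,fx=5,fy=5,interpolation=cv2.INTER_CUBIC)
o=np.zeros((550,790,3),np.uint8);o[:550,:500]=a;o[:b.shape[0],503:503+b.shape[1]]=b
cv2.imwrite('pics/c11.png',o[:,:,::-1])
for d in masks_of(C,'pin1')+masks_of(T,'pin1'):
  v,u=np.nonzero(d['region']); print(d['p'],u.min(),u.max(),v.min(),v.max())
"
```

```text
0.52 404 413 234 257
0.46 261 267 221 242
0.5 223 233 268 274
0.22 332 354 212 259
```

View pics/c11.png

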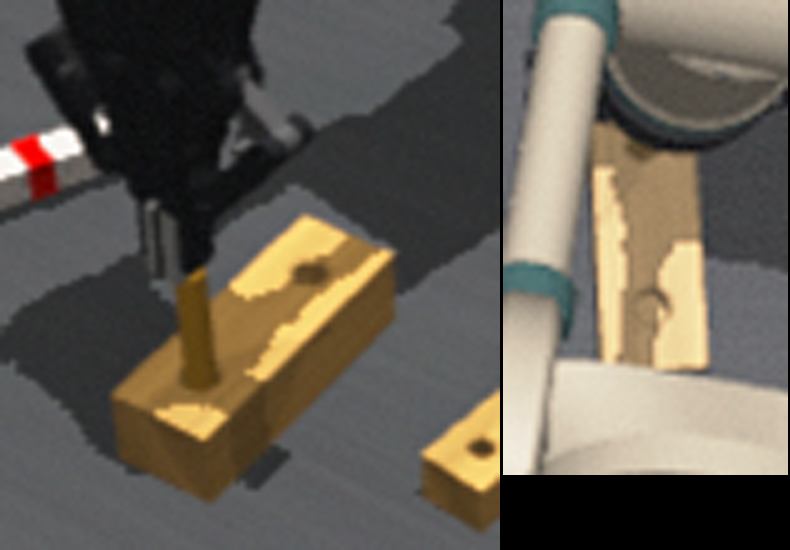

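```bash
python3 -c "
from st import *
settle(0)
C=get_image('scene'); p=get_state()['position']
for dx in(-.011,0,.011):
  print(dx,[ ((proj(C,p+[dx+.044*-dz,0,dz])[0]-[225,165])*5).round().tolist() for dz in(-.011,.008,.02)])
print('pin',[((proj(C,[.585+a,-.038,z])[0]-[225,165])*5).round().tolist() for a in(0,-.004,-.008) for z in(.1,.04)])
"
```

```text
t 14.25 pos [ 0.5907 -0.0375  0.0877] yaw 1.583 tilt (0.043 0.002) F [-0.2696 -0.0662 -0.4856] w -0.0001
-0.011 [[200.0, 300.0], [198.0, 265.0], [196.0, 242.0]]
0 [[183.0, 315.0], [181.0, 279.0], [179.0, 257.0]]
0.011 [[166.0, 329.0], [163.0, 294.0], [161.0, 272.0]]
pin [[187.0, 264.0], [198.0, 369.0], [193.0, 259.0], [204.0, 363.0], [199.0, 253.0], [210.0, 358.0]]
```

```bash
python3 -c "
from st import *
C=get_image('scene')
for z in(.148,.161,.175,.19): print(z,proj(C,[[.5058,-.0394,z],[.5058,.0031,z],[.5058,-.082,z]]).round(1).tolist())
P=np.array([.5907,-.0375,0])
for z in(.077,.09,.1): print(z,((proj(C,[P+[.011,0,z],P+[0,0,z],P+[-.011,0,z]])-[225,165])*5).round().tolist())
"
```

```text
0.148 [[284.4, 179.7], [300.8, 186.9], [268.6, 172.8]]
0.161 [[284.1, 174.6], [300.7, 181.8], [268.1, 167.7]]
0.175 [[283.8, 169.1], [300.5, 176.2], [267.6, 162.2]]
0.19 [[283.4, 163.0], [300.3, 170.0], [267.1, 156.1]]
0.077 [[166.0, 328.0], [183.0, 313.0], [200.0, 299.0]]
0.09 [[164.0, 305.0], [181.0, 290.0], [198.0, 276.0]]
0.1 [[161.0, 287.0], [179.0, 272.0], [196.0, 257.0]]
```

```bash
cat > st.py <<'E'
from fit import *
np.set_printoptions(precision=4,suppress=True)
def settle(n=3):
    C=None
    if n:
        C=get_image('scene')
        for i in range(n-1): masks_of(C,'grease')
    s=get_state(); q=s['ee_rot']; w,x,y,z=q
    print('t %.2f pos %s yaw %.3f tilt (%.3f %.3f) F %s w %.4f'%(s['clock'],s['position'],2*np.arctan2(y,x),2*(x*z+w*y),2*(y*z-w*x),s['contact_force'],s['width']))
    return C
E
```

{"op": "play_rows", "data": {"series": [{"fingers": -1, "dx": -6, "dy": 0, "dz": 22, "turn": 0}]}}

```text
clock: 14.43
position: [0.5825, -0.037, 0.1059]
ee_rot: [0.012, 0.703, 0.711, 0.014]
contact_force: [0.2, -0.1, 0.2]
width: 0.0108
```

```bash
python3 -c "
from st import *
settle(12)"
```

```text
t 15.03 pos [ 0.5845 -0.0374  0.1092] yaw 1.583 tilt (0.043 0.002) F [ 0.9061 -0.5211 -0.6603] w 0.0853
```

{"op": "play_rows", "data": {"series": [{"fingers": -1, "dx": 0, "dy": 0, "dz": -34, "turn": 0}]}}

```text
clock: 15.12
position: [0.5904, -0.0384, 0.0807]
ee_rot: [0.02, 0.702, 0.711, 0.02]
contact_force: [1.5, -0.1, 0.4]
width: 0.0856
```

```bash
python3 -c "
from st import *
settle(5)"
```

```text
t 15.37 pos [ 0.5847 -0.0374  0.0756] yaw 1.583 tilt (0.042 0.002) F [-0.6495 -0.0312  0.5871] w 0.0858
```

{"op": "play_rows", "data": {"series": [{"fingers": -1, "dx": 1, "dy": 0, "dz": -34, "turn": 0}]}}

```text
clock: 15.45
position: [0.5923, -0.0385, 0.0483]
ee_rot: [0.021, 0.702, 0.711, 0.02]
contact_force: [1.4, -0.1, 0.9]
width: 0.0853
```

```bash
python3 -c "
from st import *
settle(6)"
```

```text
t 15.75 pos [ 0.5868 -0.0376  0.0432] yaw 1.583 tilt (0.045 0.001) F [ 0.4624  0.4073 -0.0758] w 0.0851
```

{"op": "play_rows", "data": {"series": [{"fingers": 1, "dx": -1.5, "dy": 0, "dz": 0, "turn": 0}]}}

```text
clock: 15.83
position: [0.5864, -0.0378, 0.0446]
ee_rot: [0.016, 0.702, 0.711, 0.017]
contact_force: [-0.4, -0.1, -0.1]
width: 0.0759
```

```bash
python3 -c "
from st import *
settle(14)"
```

```text
t 16.53 pos [ 0.5854 -0.0376  0.0434] yaw 1.583 tilt (0.045 0.002) F [0.1165 0.9783 2.6848] w 0.0124
```

{"op": "play_rows", "data": {"series": [{"fingers": 1, "dx": 0, "dy": 0, "dz": 40, "turn": 0}, {"fingers": 1, "dx": 0, "dy": 0, "dz": 40, "turn": 0}]}}

```text
clock: 16.7
position: [0.581, -0.0368, 0.1162]
ee_rot: [0.009, 0.703, 0.711, 0.012]
contact_force: [1.0, 0.5, -0.8]
width: 0.0126
```

```bash
python3 -c "
from st import *
settle(4)"
```

```text
t 16.90 pos [ 0.5822 -0.037   0.1175] yaw 1.583 tilt (0.036 0.003) F [-0.2974  0.0135 -1.2381] w 0.0128
```

{"op": "play_rows", "data": {"series": [{"fingers": 1, "dx": 6, "dy": 30, "dz": 0, "turn": 0}, {"fingers": 1, "dx": 8, "dy": 40, "dz": 0, "turn": 0}, {"fingers": 1, "dx": 8, "dy": 40, "dz": 0, "turn": 0}, {"fingers": 1, "dx": 8, "dy": 40, "dz": 0, "turn": 0}, {"fingers": 1, "dx": 8, "dy": 36, "dz": 0, "turn": 0}, {"fingers": 1, "dx": 5, "dy": 20, "dz": 0, "turn": 0}]}}

```text
clock: 17.4
position: [0.617, 0.1697, 0.105]
ee_rot: [0.005, 0.707, 0.707, 0.004]
contact_force: [-0.2, 0.1, -1.0]
width: 0.0129
```

```bash
python3 -c "
from st import *
settle(6)"
```

```text
t 17.70 pos [0.6171 0.1646 0.1063] yaw 1.569 tilt (0.015 -0.004) F [-0.0915 -0.5365 -0.501 ] w 0.0128
```

{"op": "play_rows", "data": {"series": [{"fingers": 1, "dx": 14, "dy": 15, "dz": -15, "turn": 0}]}}

```text
clock: 17.78
position: [0.6305, 0.1764, 0.0938]
ee_rot: [0.008, 0.709, 0.706, 0.004]
contact_force: [1.1, 0.9, -0.4]
width: 0.0126
```

```bash
cat > pf2.py <<'E'
from st import *
HC=np.array([338.3,299.5]); HT=np.array([252.1,194.9])
def run(hole=(.632,.181),off=.028,n=5,crop=None):
    settle(n); C=get_image('scene');T=get_image('top'); p=get_state()['position']; fz=p[2]-off
    for nm,im,h in(('C',C,HC),('T',T,HT)):
        x0,y0=(h-[18,32]).astype(int); x1,y1=(h+[18,14]).astype(int)
        if nm=='T': y0,y1=int(h[1]-15),int(h[1]+15)
        P=cv2.resize(im['pixels'][y0:y1,x0:x1],None,fx=4,fy=4,interpolation=cv2.INTER_CUBIC).astype(int)
        b=(P[...,0]>P[...,2]+30)&(P[...,0]>60)
        nn,l,s,c=cv2.connectedComponentsWithStats(b.astype(np.uint8))
        if nn<2: print(nm,'none');continue
        k=1+np.argmax(s[1:,4]); v,u=np.nonzero(l==k); u=(u+.5)/4+x0-.5;v=(v+.5)/4+y0-.5
        print(nm,'brass area %.1f u %.1f-%.1f v %.1f-%.1f'%(len(u)/16,u.min(),u.max(),v.min(),v.max()))
        lo=v>v.max()-4
        if nm=='C':
            e=v.max()-2.4; print('  foot centre px ~',(u[lo].min()+u[lo].max())/2,e,'-> at foot z %.4f'%fz,back(im,((u[lo].min()+u[lo].max())/2,e),fz)[:2])
            sl=[(r,u[abs(v-r)<.2].mean()) for r in np.arange(v.min()+3,v.max()-4,3)]; print('  axis',np.round(sl,1).tolist())
        q=proj(im,cyl(*hole,.007,fz,fz+1e-4)); print('  model foot over hole',q.min(0),q.max(0))
        if nm=='C':print('  vertical slope px/px',(lambda a:(a[1]-a[0]))(proj(im,[[*hole,fz],[*hole,fz+.04]])))
    if crop:
        o=[]
        for im,h in((C,HC),(T,HT)):
            x0,y0=(h-[20,30]).astype(int); q=np.clip(cv2.resize(im['pixels'][y0:y0+50,x0:x0+40],None,fx=10,fy=10,interpolation=cv2.INTER_CUBIC)[:,:,::-1].astype(float)*1.4,0,255).astype(np.uint8).copy()
            a=np.linspace(0,6.28,40);e=np.round((proj(im,np.c_[hole[0]+.0085*np.cos(a),hole[1]+.0085*np.sin(a),0*a+.04])-[x0,y0]+.5)*10).astype(np.int32);cv2.polylines(q,[e],True,(0,0,255),1);o.append(q)
        cv2.imwrite('pics/'+crop,np.hstack(o))
E
python3 -c "
from pf2 import *
run(crop='d1.png')"
```

```text
t 18.03 pos [0.6306 0.1782 0.0912] yaw 1.568 tilt (0.014 -0.005) F [ 0.1959  0.2745 -0.5345] w 0.0124
C brass area 149.0 u 333.9-341.9 v 266.6-293.1
  foot centre px ~ 337.75 290.725 -> at foot z 0.0639 [0.6323 0.1786]
  axis [[269.6, 336.9], [272.6, 336.8], [275.6, 336.8], [278.6, 336.5], [281.6, 338.0], [284.6, 337.9], [287.6, 337.5]]
  model foot over hole [335.1453 288.2508] [342.716  294.1863]
  vertical slope px/px [  0.7843 -14.2778]
T brass area 259.3 u 248.6-263.6 v 178.6-204.9
  model foot over hole [247.9006 189.815 ] [253.8309 195.6242]
```

View pics/d1.png

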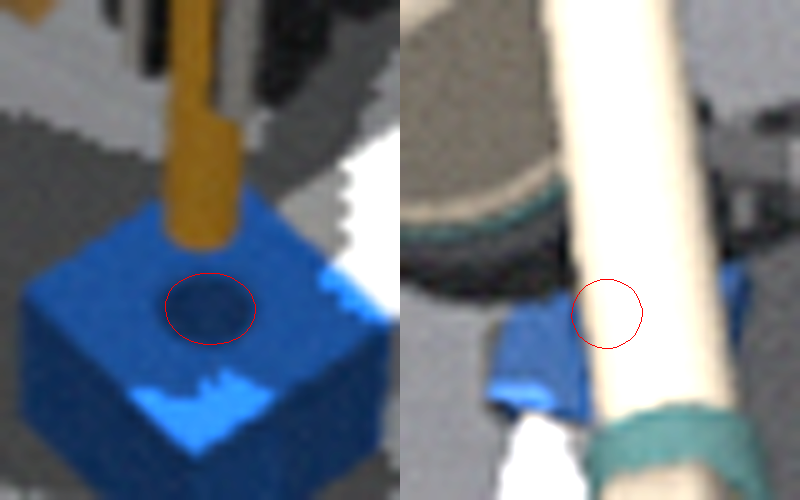

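{"op": "play_rows", "data": {"series": [{"fingers": 1, "dx": 1.5, "dy": 3, "dz": -14, "turn": 0}]}}

```text
clock: 18.22
position: [0.6343, 0.1809, 0.0812]
ee_rot: [0.009, 0.708, 0.706, 0.006]
contact_force: [0.1, 0.0, -0.8]
width: 0.013
```

```bash
python3 -c "
from pf2 import *
run(n=6)"
```

```text
t 18.52 pos [0.6326 0.1814 0.0786] yaw 1.568 tilt (0.016 -0.004) F [ 0.3763  0.4601 -1.0684] w 0.0125
C brass area 176.0 u 334.9-341.9 v 266.6-299.1
  foot centre px ~ 338.25 296.725 -> at foot z 0.0506 [0.6344 0.1816]
  axis [[269.6, 338.5], [272.6, 338.0], [275.6, 337.6], [278.6, 337.5], [281.6, 337.4], [284.6, 337.1], [287.6, 338.5], [290.6, 338.5], [293.6, 338.4]]
  model foot over hole [334.9369 292.7915] [342.426  298.7171]
  vertical slope px/px [  0.7672 -13.9671]
T brass area 231.9 u 247.6-261.9 v 178.6-203.9
  model foot over hole [248.6611 191.0383] [254.517  196.7766]
```

{"op": "play_rows", "data": {"series": [{"fingers": 1, "dx": -0.5, "dy": 0, "dz": -10, "turn": 0}]}}

```text
clock: 18.7
position: [0.6341, 0.1819, 0.0708]
ee_rot: [0.009, 0.708, 0.706, 0.006]
contact_force: [0.3, 0.2, -0.1]
width: 0.0128
```

```bash
python3 -c "
from pf2 import *
run(n=6)"
```

```text
t 19.00 pos [0.6319 0.1815 0.0684] yaw 1.568 tilt (0.015 -0.004) F [ 0.1531  0.2693 -0.3084] w 0.0124
C brass area 185.6 u 334.9-342.1 v 266.6-302.4
  foot centre px ~ 338.25 299.975 -> at foot z 0.0402 [0.6337 0.1816]
  axis [[269.6, 338.5], [272.6, 338.5], [275.6, 338.1], [278.6, 337.8], [281.6, 337.8], [284.6, 337.4], [287.6, 337.2], [290.6, 338.8], [293.6, 338.6], [296.6, 338.4]]
  model foot over hole [334.7771 296.2745] [342.2035 302.1916]
  vertical slope px/px [  0.7543 -13.7311]
T brass area 248.4 u 248.6-262.6 v 178.6-203.9
  model foot over hole [249.2425 191.9736] [255.0416 197.6577]
```

{"op": "play_rows", "data": {"series": [{"fingers": 1, "dx": 0, "dy": 0, "dz": -6, "turn": 0}]}}

```text
clock: 19.18
position: [0.632, 0.1813, 0.0646]
ee_rot: [0.007, 0.708, 0.706, 0.004]
contact_force: [-6.9, -2.9, 35.0]
width: 0.0126
```

```bash
python3 -c "
from pf2 import *
run(n=4)"
```

```text
t 19.38 pos [0.6309 0.1811 0.0618] yaw 1.568 tilt (0.013 -0.005) F [-0.9598 -1.0995 -0.9097] w 0.0124
C brass area 172.8 u 334.9-341.9 v 269.1-302.6
  foot centre px ~ 338.375 300.225 -> at foot z 0.0338 [0.6297 0.1795]
  axis [[272.1, 338.5], [275.1, 338.5], [278.1, 338.0], [281.1, 337.8], [284.1, 337.6], [287.1, 337.4], [290.1, 337.4], [293.1, 338.8], [296.1, 338.5]]
  model foot over hole [334.6794 298.4028] [342.0676 304.3144]
  vertical slope px/px [  0.7464 -13.588 ]
T brass area 249.5 u 248.9-262.6 v 178.6-204.9
  model foot over hole [249.597  192.5439] [255.3615 198.1949]
```

{"op": "play_rows", "data": {"series": [{"fingers": 1, "dx": -0.5, "dy": -0.3, "dz": -8, "turn": 0}]}}

```text
clock: 19.57
position: [0.6309, 0.1807, 0.0548]
ee_rot: [0.007, 0.708, 0.706, 0.003]
contact_force: [-0.9, -0.6, -1.3]
width: 0.0124
```

```bash
python3 -c "
from st import *
settle(4)"
```

```text
t 19.77 pos [0.6305 0.1811 0.0531] yaw 1.568 tilt (0.013 -0.005) F [ 0.5349 -0.1905 -1.2347] w 0.0127
```

{"op": "play_rows", "data": {"series": [{"fingers": 1, "dx": 0, "dy": 0, "dz": -8, "turn": 0}]}}

```text
clock: 19.85
position: [0.631, 0.1808, 0.0462]
ee_rot: [0.007, 0.708, 0.706, 0.003]
contact_force: [-2.2, -1.7, 0.6]
width: 0.0125
```

```bash
python3 -c "
from st import *
settle(4)"
```

```text
t 20.05 pos [0.6304 0.1812 0.0445] yaw 1.568 tilt (0.012 -0.004) F [-0.2636  0.3205 -1.1088] w 0.0128
```

{"op": "play_rows", "data": {"series": [{"fingers": 1, "dx": 0, "dy": 0, "dz": -6, "turn": 0}]}}

```text
clock: 20.13
position: [0.6307, 0.1809, 0.0394]
ee_rot: [0.006, 0.708, 0.706, 0.003]
contact_force: [-1.2, -1.9, 0.8]
width: 0.0126
```

```bash
python3 -c "
from st import *
settle(4)"
```

```text
t 20.33 pos [0.6303 0.1812 0.038 ] yaw 1.568 tilt (0.012 -0.005) F [-0.7837 -1.2228 -2.4727] w 0.0125
```

{"op": "play_rows", "data": {"series": [{"fingers": -1, "dx": 0, "dy": 0, "dz": 0, "turn": 0}]}}

```text
clock: 20.42
position: [0.6308, 0.1814, 0.0382]
ee_rot: [0.006, 0.708, 0.706, 0.003]
contact_force: [-0.1, 0.2, 0.3]
width: 0.0236
```

```bash
python3 -c "
from st import *
settle(13)"
```

```text
t 21.07 pos [0.6303 0.1812 0.0381] yaw 1.568 tilt (0.012 -0.004) F [0.5118 0.1319 0.1293] w 0.0852
```

{"op": "play_rows", "data": {"series": [{"fingers": -1, "dx": 0, "dy": 0, "dz": 38, "turn": 0}, {"fingers": -1, "dx": 0, "dy": 0, "dz": 40, "turn": 0}, {"fingers": -1, "dx": -2, "dy": -6, "dz": 38, "turn": 0}, {"fingers": -1, "dx": -9, "dy": -28, "dz": 0, "turn": -0.04}, {"fingers": -1, "dx": -12, "dy": -38, "dz": 0, "turn": -0.04}, {"fingers": -1, "dx": -12, "dy": -38, "dz": 0, "turn": -0.04}, {"fingers": -1, "dx": -12, "dy": -38, "dz": 0, "turn": -0.04}, {"fingers": -1, "dx": -12, "dy": -38, "dz": 0, "turn": -0.04}, {"fingers": -1, "dx": -12, "dy": -38, "dz": 0, "turn": -0.04}, {"fingers": -1, "dx": -12, "dy": -38, "dz": 0, "turn": -0.04}, {"fingers": -1, "dx": -12, "dy": -38, "dz": 0, "turn": -0.04}, {"fingers": -1, "dx": -12, "dy": -38, "dz": 0, "turn": -0.04}, {"fingers": -1, "dx": -8, "dy": -25, "dz": 0, "turn": -0.03}]}}

```text
clock: 22.15
position: [0.5102, -0.1892, 0.1603]
ee_rot: [0.009, 0.833, 0.553, 0.005]
contact_force: [-0.0, 0.3, -0.7]
width: 0.085
```

```bash
python3 -c "
from st import *
C=settle(6)
# both pins home: compare observed brass boxes with the model of a home pin
for n,h,(x0,y0,x1,y1) in(('hub',(.4495,.234),(395,215,430,265)),('eye',(.632,.181),(322,262,356,312))):
  P=cv2.resize(C['pixels'][y0:y1,x0:x1],None,fx=4,fy=4,interpolation=cv2.INTER_CUBIC).astype(int)
  b=(P[...,0]>P[...,2]+30)&(P[...,0]>60); v,u=np.nonzero(b)
  q=proj(C,cyl(*h,.007,.04,.093)); print(n,'seen',u.min()/4+x0,u.max()/4+x0,v.min()/4+y0,v.max()/4+y0,'model',q.min(0),q.max(0))
"
```

```text
t 22.45 pos [ 0.5117 -0.185   0.16  ] yaw 1.176 tilt (0.018 -0.007) F [ 0.1218 -0.4482 -0.8348] w 0.0856
hub seen 404.5 415.5 232.5 256.75 model [404.2013 232.9116] [414.8209 256.1945]
eye seen 322.0 344.5 262.0 302.75 model [334.7736 277.9823] [343.3721 302.2674]
```

{"op": "play_rows", "data": {"series": [{"fingers": -1, "dx": -8, "dy": -29, "dz": -25, "turn": -0.031}]}}

```text
clock: 22.53
position: [0.5083, -0.211, 0.1391]
ee_rot: [0.011, 0.839, 0.544, 0.009]
contact_force: [0.2, -1.5, -0.0]
width: 0.085
```

```bash
python3 -c "
from st import *
C=settle(6)
x0,y0,x1,y1=328,268,352,308
P=cv2.resize(C['pixels'][y0:y1,x0:x1],None,fx=4,fy=4,interpolation=cv2.INTER_CUBIC).astype(int)
b=((P[...,0]>P[...,2]+30)&(P[...,0]>60)).astype(np.uint8)
nn,l,s,c=cv2.connectedComponentsWithStats(b)
for k in range(1,nn):
  if s[k,4]>100: print(s[k,:4]/4+[x0,y0,0,0],s[k,4]/16)
"
```

```text
t 22.83 pos [ 0.5045 -0.2129  0.1354] yaw 1.147 tilt (0.018 -0.007) F [-0.7299  0.5387 -0.3184] w 0.0859
[335.25 277.75   9.5   25.25] 174.3125
```

{"op": "play_rows", "data": {"series": [{"fingers": -1, "dx": -1, "dy": -1, "dz": -40, "turn": 0}]}}

```text
clock: 22.92
position: [0.5103, -0.2163, 0.1024]
ee_rot: [0.016, 0.839, 0.543, 0.01]
contact_force: [1.5, -0.9, 1.3]
width: 0.0857
```

```bash
python3 -c "
from st import *
settle(5)"
```

```text
t 23.17 pos [ 0.5043 -0.2136  0.0965] yaw 1.148 tilt (0.020 -0.007) F [ 0.0514 -0.3532 -0.0213] w 0.0851
```

{"op": "play_rows", "data": {"series": [{"fingers": -1, "dx": 0, "dy": 0, "dz": -40, "turn": 0}]}}

```text
clock: 23.25
position: [0.5116, -0.2173, 0.0642]
ee_rot: [0.017, 0.839, 0.543, 0.011]
contact_force: [2.5, -0.9, 0.3]
width: 0.0853
```

```bash
python3 -c "
from st import *
settle(5)
C=get_image('scene');save(C,'e1.png',6,(195,130,295,230))"
```

```text
t 23.50 pos [ 0.5054 -0.2141  0.0582] yaw 1.148 tilt (0.022 -0.009) F [ 0.4547 -0.4621 -0.0988] w 0.0854
```

View pics/e1.png

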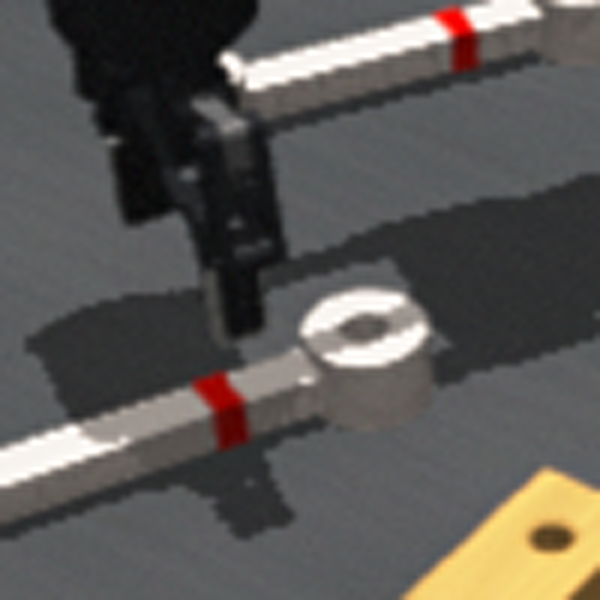

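```bash
python3 -c "
from st import *
C=get_image('scene'); p=get_state()['position']; print(p)
d=np.array([np.cos(1.148),np.sin(1.148)])
for r in(.0425,.057):
  for z in(.047,.06,.08,.09,.1): print(r,z,((proj(C,[[p[0]+d[0]*r,p[1]+d[1]*r,z]])[0]-[195,130])*6).round())
print('far',[((proj(C,[[p[0]-d[0]*.05,p[1]-d[1]*.05,z]])[0]-[195,130])*6).round() for z in(.06,.08,.09)])
print('band',((proj(C,[[.5037,-.2143,.028]])[0]-[195,130])*6).round())
"
```

```text
[ 0.5057 -0.2144  0.0585]
0.0425 0.047 [245. 409.]
0.0425 0.06 [241. 382.]
0.0425 0.08 [235. 341.]
0.0425 0.09 [232. 320.]
0.0425 0.1 [228. 299.]
0.057 0.047 [260. 429.]
0.057 0.06 [256. 403.]
0.057 0.08 [250. 361.]
0.057 0.09 [247. 340.]
0.057 0.1 [244. 319.]
far [array([150., 261.]), array([143., 220.]), array([139., 200.])]
band [212. 386.]
```

{"op": "play_rows", "data": {"series": [{"fingers": -1, "dx": -1.5, "dy": 0, "dz": -35, "turn": 0}]}}

```text
clock: 23.68
position: [0.5105, -0.2179, 0.0302]
ee_rot: [0.018, 0.839, 0.543, 0.011]
contact_force: [2.0, -0.8, -0.1]
width: 0.0855
```

```bash
python3 -c "
from st import *
settle(6)"
```

```text
t 23.98 pos [ 0.5051 -0.2149  0.0249] yaw 1.148 tilt (0.025 -0.010) F [ 0.799   0.4018 -0.1681] w 0.0853
```

{"op": "play_rows", "data": {"series": [{"fingers": -1, "dx": -1, "dy": 0, "dz": -28, "turn": 0}]}}

```text
clock: 24.07
position: [0.5092, -0.2178, 0.0022]
ee_rot: [0.017, 0.84, 0.543, 0.011]
contact_force: [0.7, -0.5, -0.0]
width: 0.0855
```

```bash
python3 -c "
from st import *
settle(6)"
```

```text
t 24.37 pos [ 0.5049 -0.2153 -0.0018] yaw 1.148 tilt (0.026 -0.011) F [ 0.5873 -0.127  -0.9418] w 0.0855
```

{"op": "play_rows", "data": {"series": [{"fingers": 1, "dx": -0.5, "dy": 0.5, "dz": -5, "turn": 0}], "squeeze": 90}}

```text
clock: 24.45
position: [0.5058, -0.2157, -0.0052]
ee_rot: [0.014, 0.84, 0.543, 0.009]
contact_force: [-0.5, 0.2, -0.4]
width: 0.0756
```

```bash
python3 -c "
from st import *
settle(14)"
```

```text
t 25.15 pos [ 0.5046 -0.2146 -0.0063] yaw 1.148 tilt (0.027 -0.011) F [-0.9512  1.9536  4.8889] w 0.0196
```

{"op": "play_rows", "data": {"series": [{"fingers": 1, "dx": 0, "dy": 0, "dz": 15, "turn": 0}, {"fingers": 1, "dx": 0, "dy": 0, "dz": 30, "turn": 0}, {"fingers": 1, "dx": 0, "dy": 0, "dz": 35, "turn": 0}, {"fingers": 1, "dx": 0, "dy": 0, "dz": 40, "turn": 0}, {"fingers": 1, "dx": 0, "dy": 0, "dz": 35, "turn": 0}]}}

```text
clock: 25.57
position: [0.4923, -0.2082, 0.1399]
ee_rot: [-0.003, 0.84, 0.543, -0.0]
contact_force: [1.7, -0.9, -5.2]
width: 0.0198
```

```bash
python3 -c "
from st import *
settle(6)"
```

```text
t 25.87 pos [ 0.4915 -0.2077  0.1369] yaw 1.148 tilt (-0.006 0.007) F [-0.1366 -0.6852 -5.9551] w 0.0203
```

{"op": "play_rows", "data": {"series": [{"fingers": 1, "dx": 1, "dy": 12, "dz": 2, "turn": 0.01}, {"fingers": 1, "dx": 2, "dy": 25, "dz": 2, "turn": 0.01}, {"fingers": 1, "dx": 2, "dy": 35, "dz": 2, "turn": 0.01}, {"fingers": 1, "dx": 2, "dy": 38, "dz": 2, "turn": 0.01}, {"fingers": 1, "dx": 2, "dy": 38, "dz": 2, "turn": 0.01}, {"fingers": 1, "dx": 2, "dy": 38, "dz": 1, "turn": 0.01}, {"fingers": 1, "dx": 2, "dy": 38, "dz": 1, "turn": 0.01}]}}

```text
clock: 26.45
position: [0.4952, 0.0225, 0.1343]
ee_rot: [-0.014, 0.822, 0.569, -0.01]
contact_force: [0.5, -0.1, -4.6]
width: 0.0202
```

```bash
python3 -c "
from st import *
settle(6)"
```

```text
t 26.75 pos [0.4963 0.0198 0.1351] yaw 1.210 tilt (-0.032 0.011) F [ 0.482   0.0285 -6.0716] w 0.0201
```

{"op": "play_rows", "data": {"series": [{"fingers": 1, "dx": 0, "dy": 0, "dz": -25, "turn": 0}, {"fingers": 1, "dx": 0, "dy": 0, "dz": -25, "turn": 0}, {"fingers": 1, "dx": 0, "dy": 0, "dz": -20, "turn": 0}]}}

```text
clock: 27.0
position: [0.5011, 0.0158, 0.0671]
ee_rot: [-0.009, 0.824, 0.566, -0.005]
contact_force: [0.5, 0.1, -4.7]
width: 0.0196
```

```bash
python3 -c "
from st import *
settle(6)"
```

```text
t 27.30 pos [0.5022 0.0165 0.0693] yaw 1.206 tilt (-0.017 0.009) F [-0.6657  0.3471 -4.5627] w 0.0199
```

{"op": "play_rows", "data": {"series": [{"fingers": 1, "dx": 0, "dy": 0, "dz": 40, "turn": 0}]}}

```text
clock: 27.38
position: [0.4968, 0.0167, 0.1045]
ee_rot: [-0.013, 0.824, 0.567, -0.01]
contact_force: [-0.8, 1.3, -6.0]
width: 0.0203
```

```bash
python3 -c "
from st import *
settle(6)"
```

```text
t 27.68 pos [0.5014 0.0166 0.1092] yaw 1.205 tilt (-0.018 0.009) F [-0.3081 -0.532  -5.2889] w 0.0199
```

{"op": "play_rows", "data": {"series": [{"fingers": 1, "dx": 0, "dy": 8, "dz": 38, "turn": 0}]}}

```text
clock: 27.77
position: [0.4947, 0.0241, 0.1405]
ee_rot: [-0.014, 0.824, 0.566, -0.012]
contact_force: [-1.4, -0.2, -5.8]
width: 0.02
```

```bash
python3 -c "
from st import *
settle(5)"
```

```text
t 28.02 pos [0.5002 0.0246 0.146 ] yaw 1.206 tilt (-0.021 0.009) F [-0.0084  1.1291 -5.1259] w 0.0198
```

{"op": "play_rows", "data": {"series": [{"fingers": 1, "dx": 2.5, "dy": 38, "dz": 0, "turn": 0.022}]}}

```text
clock: 28.1
position: [0.5021, 0.0568, 0.1444]
ee_rot: [-0.007, 0.819, 0.574, -0.009]
contact_force: [1.5, 0.2, -4.9]
width: 0.0199
```

```bash
python3 -c "
from st import *
settle(5)"
```

```text
t 28.35 pos [0.5015 0.0624 0.1443] yaw 1.229 tilt (-0.024 0.007) F [-0.9108 -0.3368 -4.5101] w 0.0201
```

{"op": "play_rows", "data": {"series": [{"fingers": 1, "dx": 2.5, "dy": 38, "dz": 0, "turn": 0.022}]}}

```text
clock: 28.43
position: [0.5039, 0.094, 0.1434]
ee_rot: [-0.008, 0.812, 0.583, -0.011]
contact_force: [1.3, 0.3, -5.2]
width: 0.0199
```

```bash
python3 -c "
from st import *
settle(5)"
```

```text
t 28.68 pos [0.5035 0.0995 0.1436] yaw 1.251 tilt (-0.026 0.006) F [-0.4263 -0.7868 -4.8257] w 0.0200
```

{"op": "play_rows", "data": {"series": [{"fingers": 1, "dx": 2.5, "dy": 38, "dz": 0, "turn": 0.022}]}}

```text
clock: 28.77
position: [0.506, 0.1308, 0.1431]
ee_rot: [-0.007, 0.806, 0.592, -0.012]
contact_force: [0.1, 0.0, -6.3]
width: 0.0201
```

```bash
python3 -c "
from st import *
settle(5)"
```

```text
t 29.02 pos [0.5057 0.1364 0.1433] yaw 1.272 tilt (-0.027 0.004) F [-0.0242 -0.233  -5.1983] w 0.0200
```

{"op": "play_rows", "data": {"series": [{"fingers": 1, "dx": 4.2, "dy": 39, "dz": 0, "turn": 0.02}]}}

```text
clock: 29.1
position: [0.5094, 0.1681, 0.143]
ee_rot: [-0.007, 0.8, 0.6, -0.013]
contact_force: [1.6, -0.7, -5.5]
width: 0.0199
```

```bash
python3 -c "
from st import *
settle(5)"
```

```text
t 29.35 pos [0.5097 0.1741 0.143 ] yaw 1.292 tilt (-0.028 0.002) F [-0.0733 -1.001  -4.7681] w 0.0202
```

{"op": "play_rows", "data": {"series": [{"fingers": 1, "dx": 4.5, "dy": 39, "dz": 38, "turn": 0}]}}

```text
clock: 29.43
position: [0.5068, 0.1974, 0.1666]
ee_rot: [-0.01, 0.8, 0.6, -0.02]
contact_force: [-1.6, -1.3, -6.1]
width: 0.0198
```

```bash
python3 -c "
from st import *
settle(6)"
```

```text
t 29.73 pos [0.5124 0.2031 0.172 ] yaw 1.290 tilt (-0.030 0.001) F [ 0.1447  0.5461 -6.1973] w 0.0196
```

{"op": "play_rows", "data": {"series": [{"fingers": 1, "dx": 0, "dy": 4, "dz": -18, "turn": 0}, {"fingers": 1, "dx": 0, "dy": 4, "dz": -18, "turn": 0}, {"fingers": 1, "dx": 0, "dy": 4, "dz": -16, "turn": 0}]}}

```text
clock: 29.98
position: [0.5137, 0.2113, 0.1207]
ee_rot: [-0.007, 0.8, 0.599, -0.01]
contact_force: [-0.0, 0.7, -5.3]
width: 0.02
```

```bash
cat > lf.py <<'E'
from st import *
settle(6); C=get_image('scene'); p=get_state()['position']; z0=p[2]+.0063
wh=lambda r,g,b:((r+g+b)>330)&(abs(r-b)<45)
x0=proj(C,[[.449,.234,z0+.018],[.632,.181,z0+.018]])
u0,v0=(x0.min(0)-[30,25]).astype(int);u1,v1=(x0.max(0)+[30,25]).astype(int)
P=cv2.resize(C['pixels'],None,fx=S,fy=S,interpolation=cv2.INTER_CUBIC).astype(int)
m=wh(P[...,0],P[...,1],P[...,2]).astype(np.uint8);k=np.zeros_like(m);k[v0*S:v1*S,u0*S:u1*S]=1;m*=k
def R3(q):
    c,s=np.cos(q[2]),np.sin(q[2]);W=[]
    for L in LEV:
        X=L.copy(); X[:,2]+=z0-q[3]*X[:,0]; W.append(np.c_[c*X[:,0]-s*X[:,1]+q[0],s*X[:,0]+c*X[:,1]+q[1],X[:,2]])
    return render(C,W,[0,0,0])
# only hub and eye pixels (gripper hides the bar's middle)
def cost(q):
    r=R3(q); return 1-(r&m).sum()/(r|m).sum()
b=min((minimize(cost,[0]*4,method='Nelder-Mead',options=dict(initial_simplex=np.array([p[0],p[1],-.281,t])+np.array([[0,0,0,0],[.006,0,0,0],[0,.006,0,0],[0,0,.06,0],[0,0,0,.05]]),maxiter=250)) for t in(-.06,0,.05)),key=lambda r:r.fun)
q=b.x; c,s=np.cos(q[2]),np.sin(q[2])
print('lever x y yaw pitch(+ eye down)',q,'cost',b.fun,'area',m.sum()/16)
print('hub',q[0]-.066*c,q[1]-.066*s,'eye',q[0]+.124*c,q[1]+.124*s)
o=C['pixels'][:,:,::-1].copy(); o=cv2.resize(o,None,fx=4,fy=4); cs,_=cv2.findContours(R3(q),cv2.RETR_EXTERNAL,cv2.CHAIN_APPROX_NONE); cv2.drawContours(o,cs,-1,(0,255,0),1)
cv2.imwrite('pics/fin.png',o[v0*4:v1*4,u0*4:u1*4][:600,:800])
E
python3 lf.py
```

```text
t 30.28 pos [0.5148 0.2122 0.1226] yaw 1.287 tilt (-0.023 0.000) F [ 1.0465 -1.1723 -5.2578] w 0.0200
lever x y yaw pitch(+ eye down) [ 0.5065  0.2102 -0.2976 -0.0269] cost 0.6310868031051518 area 1105.875
hub 0.4433647991449444 0.22950681785185956 eye 0.6250142718877927 0.17379802992531027
```

```bash
cat > lf2.py <<'E'
from st import *
settle(2); p=get_state()['position']; z0=p[2]+.0063
V=[]
for n in('scene','top'):
    im=get_image(n); h=proj(im,[[.449,.234,z0+.018],[.632,.181,z0+.018]])
    mid=proj(im,[[.513,.2157,z0+.018]])[0]
    for d in masks_of(im,'lever'):
        dist=[np.linalg.norm(np.argwhere(d['region'])[:,::-1]-x,axis=1).min() for x in h]
        print(n,round(d['p'],2),np.round(d['xy'],0),int(d['region'].sum()),np.round(dist,1))
        if min(dist)<8:
            V.append((im,cv2.resize(d['region'].astype(np.float32),None,fx=S,fy=S,interpolation=cv2.INTER_LINEAR)>.5)); break
def W(q):
    c,s=np.cos(q[2]),np.sin(q[2]);o=[]
    for L in LEV:
        X=L.copy(); X[:,2]+=z0-q[3]*X[:,0]; o.append(np.c_[c*X[:,0]-s*X[:,1]+q[0],s*X[:,0]+c*X[:,1]+q[1],X[:,2]])
    return o
def cost(q,vs):
    t=0
    for im,m in vs:
        w=W(q); e=render(im,w[:2],[0,0,0])>0; a=render(im,w,[0,0,0])>0
        t+=((e&~m).sum()+(m&~a).sum())/e.sum()
    return t/len(vs)
def go(vs,tag):
    b=min((minimize(cost,[0]*4,args=(vs,),method='Nelder-Mead',options=dict(initial_simplex=np.array([p[0],p[1],-.281,t])+np.array([[0,0,0,0],[.006,0,0,0],[0,.006,0,0],[0,0,.06,0],[0,0,0,.05]]),maxiter=200)) for t in(-.05,.0)),key=lambda r:r.fun)
    q=b.x;c,s=np.cos(q[2]),np.sin(q[2]);print(tag,q,'cost %.3f'%b.fun,'hub %.4f %.4f eye %.4f %.4f'%(q[0]-.066*c,q[1]-.066*s,q[0]+.124*c,q[1]+.124*s))
for i,v in enumerate(V): go([v],i)
if len(V)>1: go(V,'both')
E
python3 lf2.py
```

```text
t 30.43 pos [0.5148 0.2125 0.1228] yaw 1.287 tilt (-0.023 0.001) F [-0.5795  0.0242 -5.0344] w 0.0197
scene 0.69 [264. 136.] 956 [140.1 128.8]
scene 0.67 [467. 213.] 1253 [ 38.4 124. ]
scene 0.59 [368. 246.] 1586 [4.1 0.5]
top 0.89 [460. 359.] 1437 [244.  259.5]
top 0.73 [236. 213.] 829 [2.6 0.6]
0 [ 0.5135  0.2151 -0.2865  0.0348] cost 0.395 hub 0.4502 0.2337 eye 0.6324 0.1801
1 [ 0.5115  0.2149 -0.2981  0.0466] cost 0.351 hub 0.4484 0.2343 eye 0.6300 0.1785
both [ 0.5117  0.2151 -0.3     0.0562] cost 0.378 hub 0.4487 0.2346 eye 0.6302 0.1785
```

```bash
python3 -c "
from st import *
settle(2); s=get_state(); print(s['qd'])
settle(3)
print(sign_off())"
```

```text
t 30.73 pos [0.5142 0.2127 0.122 ] yaw 1.287 tilt (-0.024 0.000) F [ 0.5852 -1.061  -5.1753] w 0.0202
[ 0.0005  0.002   0.002  -0.0014 -0.0013  0.0008]
t 30.88 pos [0.5141 0.2127 0.1218] yaw 1.287 tilt (-0.024 0.000) F [-0.2401 -0.4312 -4.6958] w 0.0198
the job is handed in; nothing more can be done
None
```

I put both pins in the fixture, one in each hole, and let them go. I then gripped the lever farthest from the base at its red band and handed in while holding it over the pins. The run took 31 s of the 64 s allowed, and the sign-off gave no verdict.

**Pins:** Both tops matched a fully home pin in the scene picture to within about a pixel. I took those pictures before lifting the lever and did not check the pins again afterwards.

**Lever at the end**
- **Position:** The two-camera fit put the hub about 1 mm and the eye about 3 mm from straight above their holes.
- **Height:** The underside is about 128 mm above the bench, roughly 35 mm above the pin tops.
- **Stillness:** It was held with joint speeds of about 0.002 rad/s or less. The force reading matched the lever's weight.

**What disagreed or went wrong**
- **Level:** The lever is not quite level. Three image fits put it at 0.035 to 0.056 rad, eye end low, and the tool's tilt change gives about 0.05 rad. The limit is 0.09 rad. These fits matched the pictures only roughly. An earlier, cruder fit matched worse and put the lever 6 to 7 mm off, tilted the other way; I discarded it.
- **Fingertip height:** In the pictures the fingertips stood about 20 to 25 mm higher than the reported TCP height implies. This caused one missed grasp of the second pin. I corrected for it, which puts the grasp point about 10 mm above the balance point.
- **Forces:** While entering the holes, the pins touched the hole rims with up to about 60 N on the wrist, under the 120 N limit.

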